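Pin the cross rail onto the picture easel

TASK

Put the picture easel together: lay the oak cross rail down into the two leaning forks, slotted end in the drilled fork and bedded at the bottom of both, and let go of it. Then take the square-headed pin from its coaster and push it from the room side through the fork and the rail's slot until its head sits against the fork, and let go. Leave the other things on the ledge where they stand.

Things in the scene. Friction and masses are not known exactly. Their poses are not given: they have to be found in the camera images.
- easel: Picture easel, black steel, fixed to the ledge: two side frames 240 mm apart (centres), joined only by low tie bars (top at most 28 mm above the ledge). Each has a runner, a post leaning 25 degrees back towards the robot, and on it an open-topped fork leaning the same. Origin on the ledge under the middle; x = out to the room (away from the robot), y = towards the drilled fork.
- forks: The two forks; origin half-way between them at the slot bottoms, 140 mm above the ledge; axes as rail_seat. Each slot is 26 mm wide (along x) between two cheeks 5 mm thick, 26 mm wide (along y), 28 mm high above the slot bottom, topped by 10 mm lips that flare to 32 mm apart without standing out in front of the cheeks.
- rail_seat (a point): Where the middle of the laid rail belongs: half-way between the forks, 11 mm above the slot bottoms along z. Its axes: z = the way the forks open, up and 25 degrees back towards the robot; y = along the rail, to the drilled fork; x = square to the cheeks, out to the room side (away from the robot) and 25 degrees above level.
- fork_hole (a point): Mouth of the pin hole on the outer (room-side) face of the front cheek of the drilled fork, (18, 120, 0) mm from rail_seat, same axes. Round, 11 mm, through both cheeks along x: the pin goes in along -x, towards the robot and 25 degrees downwards. 36 mm to the back of the rear cheek. Only the +y fork is drilled.
- rail_mid (a point): Centre of the loose cross rail: square oak bar with steel shoes on both ends, 22 x 22 x 280 mm, about 0.16 kg, lying on the ledge between robot and easel (centre 11 mm above the ledge). y = along the rail towards its slotted end, z = up as it lies, x = square to both, the way the slot runs through.
- rail_lug (a point): Centre of the slotted lug at the +y end of the rail, 120 mm from rail_mid: a slot through the rail along its x, 17 mm long (along y) and 12 mm high (along z). Laid home it lines up with the fork's holes.
- pin_head (a point): Centre of the pin's square head, 20 x 20 mm, 26 mm long. The steel pin is loose, about 0.09 kg, and lies on one of two round coasters (100 mm across, 6 mm thick; the doll has the other), left or right of the easel, head flat, so its axis is level, 16 mm above the ledge. x = along the pin from tip to head; y = level, across the head; z = up as it lies.
- pin_shoulder (a point): On the pin's axis at the underside of the head, where the shank begins, 13 mm from pin_head along -x. The round shank is 8 mm thick and 44 mm long, its last 5 mm tapering to 4 mm. Same axes as pin_head. Seated, this point is at fork_hole, give or take the play of the hole.
- rail: The cross rail of rail_mid; origin in the middle of its underside.
- pin: The pin of pin_head; origin 10 mm below pin_shoulder.
- doll: Bystander: wooden nesting doll, 52 mm across, 90 mm tall, standing on the other coaster. Origin under its centre.
- jug: Bystander: mint ceramic jug, 96 mm across and 145 mm tall, with a handle. Origin under its centre.
- lantern: Bystander: chrome tealight lantern, 104 mm square, about 215 mm tall. Origin under its centre.
- clip_box: Bystander: grey plastic hair clip box, 77 x 117 mm, 36 mm tall. Origin under its centre.
- tealight: Bystander: tealight in an aluminium cup, 39 mm across, 15 mm tall. Origin under its centre.
- candle: Bystander: cream pillar candle, 68 mm across, 85 mm tall. Origin under its centre.

How it is judged:
By the outcome, as a careful person would: the job done as asked, in the order asked, and still so for the second after the job is handed in, with the robot touching nothing.
It also fails if it takes over 54 s, if anything falls off the work surface, if the arm or the gripper's body presses on something with over 40 N, if the wrist force passes 120 N, or if a joint passes its speed limit or range.

ROBOT

A 6-joint arm with a two-finger parallel gripper is mounted at the origin on the work surface. World frame = base frame: x ahead of the robot, y to its left, z up, the work surface at z = 0. Lengths are in m, angles in rad, forces in N, time in s.
With the tool pointing down it reaches from about 0.35 to 0.775 m from the base axis. Payload 7.3 kg.
Tool frame: the origin (TCP) lies midway between the tips of the shut fingers; the grasp point (between the pads) lies 19 mm behind it (robot.grasp_offset is the z of the grasp point in the tool frame, in m); z points along the fingers, y is the direction in which the jaws open and shut (so a half turn about z gives the same grasp; the last joint's range is limited). The gripper opens to 92 mm and grips with 3 to 60 N. Pads are 19 mm wide; open, the fingers measure 130 mm over their backs; the gripper's body (75 mm by 190 mm) begins 47 mm behind the grasp point.
Start: joints at [-1.384, 0.342, 1.524, -0, 1.275, -0.146], TCP at [0.172, -0.496, 0.199] pointing down, gripper open.
Joint ranges: [-2.53, 2.53], [-0.77, 2.02], [0.04, 2.7], [-1, 4.14], [0.28, 2.66], [-3.11, 3.11]. Speed limits (rad/s): [2.57, 2.57, 3.14, 3.14, 3.14, 3.14].

INTERFACE

Orientations are given as [roll, pitch, yaw] about the fixed x, y, z axes, in that order (R = Rz(yaw) Ry(pitch) Rx(roll)).
In Python, from cell import observe, imaging, workorder, robot gives the robot as it stands. The module is installed in compiled form; this text tells all that it offers.
- The arm moves only by the tool send_rows, never from a script. Its argument "series" is a list of rows, each a list of 7 numbers: the shift along the tool's x, y, z in m, then the turn, a rotation vector about the tool's x, y, z in rad, then the closure, from 0 (fully open) to 1 (shut). A call has 1 to 5 rows; each row shifts and turns the commanded pose from where the row before left it, along the tool's axes as they then stand; what a row does not reach is not made up. A row lasts 1/12 s, in which the tool goes at most 41.7 mm and 7.16 degrees, less where a joint would pass 70% of its speed; a pose out of reach is approached as far as the arm can. A call is refused whole if a number of a shift passes 0.0417 or a number of a turn 0.125, either way. A call with a gripper value outside its range is refused whole. The fingers move at their own pace and stop on an object; "newtons" is the grip in N (left out, the last holds). Time passes only in rows, so rows that do not move let the fingers close. It gives the time, the measured TCP pose, the force and the opening at its end, in the units of the state.
- observe(): the state, without advancing time (a new reading comes with each control period).
- imaging.read_camera(name): name is "side" or "top"; returns a dict with "color" (400x640x3 uint8, red, green, blue), "range_z" (400x640 float32, m along the optical axis (not along the pixel's ray), 0 where there is no reading), "vfov" (degrees; the focal length in pixels is half the picture's height over the tangent of half this angle, whatever the lens; pixels are square), "cx", "cy" (the principal point, pixels), "T" (4x4, takes a point from camera to world coordinates). Camera axes: x right, y down, z forward; pixel columns grow to the right and rows downward; lengths in m; the calibration is good to about 2 mm. A picture is of the moment at which its call begins.
- workorder.hand_in(): hands the job in, once; it reports no verdict.
The state is a dict: "time": time; "qpos": joint angles; "qvel": joint speeds; "joint_efforts": joint torques, N m; "tool_pos": TCP position; "tool_rot": TCP orientation; "contact_force": force on the tool from outside, world axes, zero at the start; "torque": the same for the moment, N m; "opening": finger opening in m.
Only numpy, scipy, OpenCV 4.12 (cv2) and the standard library are available. Lean on these libraries where they do the work, as an engineer would, in place of code of your own. Each camera call takes 0.05 s, during which the arm holds its last target.

## Working session

There is one attempt and no reset: what is moved stays moved. The work goes in short steps, Python scripts to look and compute and a tool call to move; the robot and the scene stay as the last step left them, time stands still between calls to the robot, and variables do not carry over. Pictures are saved under pics/ and viewed, and the job is handed in when it is done.

Besides the shell and the picture viewer there is one more tool, called after "Emit:" by a JSON object that holds its "fn" and its "kwargs". send_rows: Moves the arm, as the interface text tells. Its arguments: {"type":"object","properties":{"series":{"type":"array","items":{"type":"array","items":{"type":"number"}}},"newtons":{"type":"number"}},"required":["series"]}

```bash
mkdir -p pics; ls
python3 - <<'E'
from cell import observe, imaging, workorder, robot
import cv2,numpy as np
print(observe()); print([a for a in dir(robot) if a[0]!='_'])
for n in("side","top"):
    d=imaging.read_camera(n); cv2.imwrite(f"pics/{n}0.png",d["color"][:,:,::-1])
    np.savez(f"pics/{n}0.npz",**d); print(n,d["vfov"],d["cx"],d["cy"],d["T"])
E
```

```text
pics
{'time': 0.0, 'qpos': array([-1.38400965e+00,  3.42699145e-01,  1.52501910e+00, -2.61736853e-05,
        1.27539249e+00, -1.46004997e-01]), 'qvel': array([ 0.00036478, -0.00200686, -0.0006678 , -0.00161733, -0.00045552,
        0.00259949]), 'joint_efforts': array([ 5.72531353e-04, -4.31241417e+01, -2.44220048e+01,  7.18861562e-02,
        5.58011059e-02, -1.41264632e-04]), 'tool_pos': array([ 0.17143432, -0.49574504,  0.1981565 ]), 'tool_rot': array([-3.14008708e+00, -1.96099583e-04,  3.32799166e-01]), 'contact_force': array([-0.91322592, -0.01210917, -0.96315584]), 'torque': array([-0.02201865,  0.03795498, -0.01309368]), 'opening': 0.09158851944783294}
['IKError', 'grasp_offset']
side 42.80024073695682 315.2329465820365 206.10250556716122 [[ 8.90162738e-01 -2.83910302e-01  3.56377947e-01  6.29763910e-02]
 [-4.55642277e-01 -5.55765608e-01  6.95352217e-01 -1.12328337e+00]
 [ 6.44948571e-04 -7.81357492e-01 -6.24083371e-01  1.06360303e+00]
 [ 0.00000000e+00  0.00000000e+00  0.00000000e+00  1.00000000e+00]]
top 44.75092771955905 313.763051554922 201.9217974541034 [[-0.0064915  -0.99619682  0.08688929  0.51829242]
 [-0.99997151  0.00613217 -0.00440171 -0.07347191]
 [ 0.00385215 -0.08691539 -0.99620825  1.2697086 ]
 [ 0.          0.          0.          1.        ]]
```

View pics/side0.png

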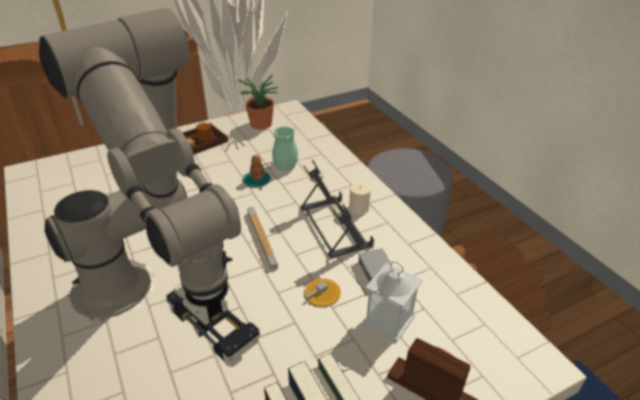

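View pics/top0.png

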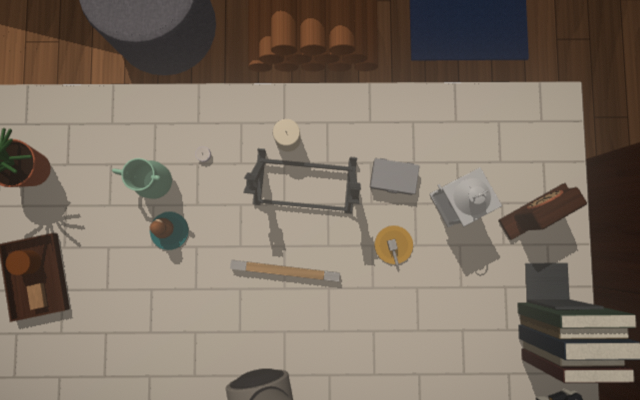

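```bash
python3 -c "
from cell import robot; print(robot.grasp_offset)
import cv2
d=cv2.imread('pics/top0.png'); cv2.imwrite('pics/top0z.png',cv2.resize(d[60:260,200:470],None,fx=2.9,fy=2.9,interpolation=cv2.INTER_CUBIC))
"
```

```text
-0.0188
```

View pics/top0z.png

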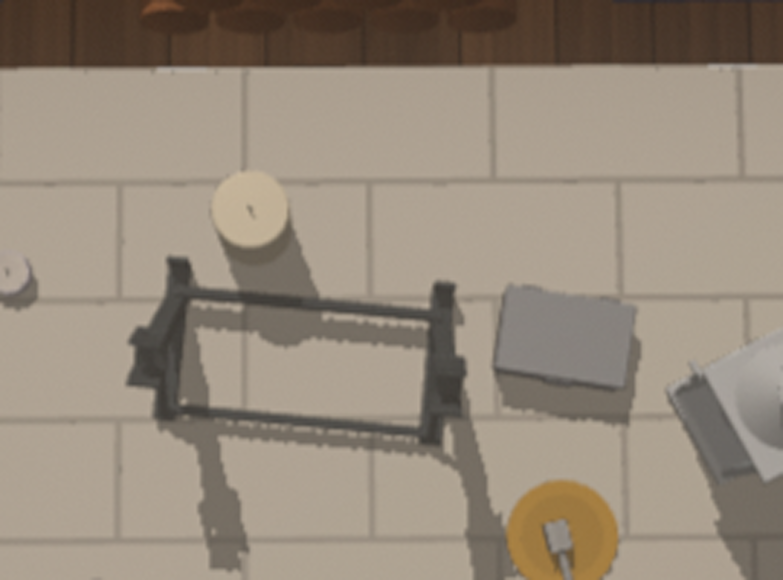

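```bash
python3 -c "
import cv2
d=cv2.imread('pics/side0.png'); cv2.imwrite('pics/side0z.png',cv2.resize(d[150:320,230:430],None,fx=3.5,fy=3.5,interpolation=cv2.INTER_CUBIC))
"
```

```text
(no output)
```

View pics/side0z.png

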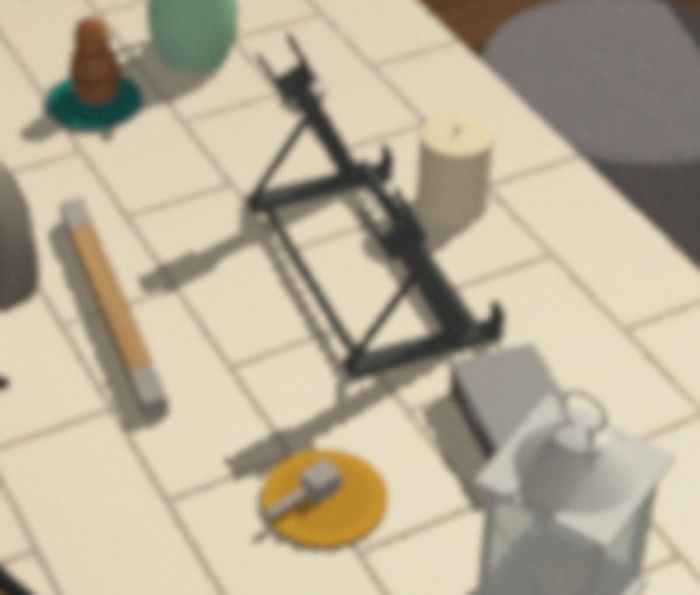

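```bash
cat > h.py <<'E'
import numpy as np,cv2
def load(f): return dict(np.load(f))
def foc(d): return 200/np.tan(np.radians(float(d["vfov"]))/2)
def cloud(d):
    f=foc(d);v,u=np.mgrid[:400,:640];z=d["range_z"]
    P=np.stack([(u-d["cx"])/f*z,(v-d["cy"])/f*z,z],-1)
    return P@d["T"][:3,:3].T+d["T"][:3,3]
def ray(d,u,v,h):
    f=foc(d);r=d["T"][:3,:3]@np.array([(u-d["cx"])/f,(v-d["cy"])/f,1.]);o=d["T"][:3,3]
    return o+r*(h-o[2])/r[2]
def proj(d,p):
    q=d["T"][:3,:3].T@(np.array(p)-d["T"][:3,3]);f=foc(d)
    return q[0]/q[2]*f+d["cx"],q[1]/q[2]*f+d["cy"]
E
python3 - <<'E'
from h import *
np.set_printoptions(precision=4,suppress=True)
for n in("top","side"):
    d=load(f"pics/{n}0.npz");P=cloud(d);c=d["color"].astype(int)
    print(n,"table z",np.median(P[250:330,60:600][...,2]) if n=="top" else 0)
    hsv=cv2.cvtColor(d["color"],cv2.COLOR_RGB2HSV)
    H=P[...,2]
    # rail region
    reg=((P[...,0]>0.28)&(P[...,0]<0.5)&(P[...,1]>-0.15)&(P[...,1]<0.2)&(H>0.014)&(H<0.03)&(d["range_z"]>0)).astype(np.uint8)
    k,l,s,ce=cv2.connectedComponentsWithStats(reg)
    for i in range(1,k):
        if s[i,4]>60:
            Q=P[l==i]; r=cv2.minAreaRect(Q[:,:2].astype(np.float32)*1000); print("comp",s[i],Q.mean(0),Q[:,2].min(),Q[:,2].max(),r)
    # dark high points: easel
    m=(d["color"].max(2)<90)&(H>0.12)&(H<0.24)&(P[...,0]>.4)&(P[...,0]<.8)&(abs(P[...,1])<.3)
    k,l,s,ce=cv2.connectedComponentsWithStats(m.astype(np.uint8))
    for i in range(1,k):
        if s[i,4]>8:
            Q=P[l==i]; print("fork",s[i],Q.mean(0),Q.min(0),Q.max(0))
    m=(hsv[...,0]>12)&(hsv[...,0]<25)&(hsv[...,1]>170)&(P[...,1]<-.05)&(P[...,1]>-.4)&(abs(H)<.02)
    Q=P[m]; print("coaster",m.sum(),Q.mean(0),Q.min(0),Q.max(0))
E
```

```text
top table z 0.00023681321873891825
comp [230 260 110  21 967] [ 0.4535 -0.0032  0.0218] 0.01447542138197222 0.02880739008337363 ((453.3446350097656, -2.9818878173828125), (279.4937438964844, 22.426000595092773), 82.98434448242188)
fork [245 172  13  22 219] [0.6621 0.066  0.1513] [0.6356 0.0536 0.1301] [0.6874 0.0797 0.1826]
fork [347 182  13  22 236] [ 0.6376 -0.1695  0.1519] [ 0.6113 -0.1832  0.1299] [ 0.6631 -0.156   0.1851]<stdin>:21: RuntimeWarning: Mean of empty slice.
  ret = um.true_divide(
Traceback (most recent call last):
ValueError: zero-size array to reduction operation minimum which has no identity
```

Run:
```python
from h import *
np.set_printoptions(precision=1,suppress=True,linewidth=160)
t=np.radians(25)
for n in("top","side"):
    d=load(f"pics/{n}0.npz");P=cloud(d);H=P[...,2]
    m=(d["color"].max(2)<(100))&(H>0.1)&(H<0.24)&(P[...,0]>.55)&(P[...,0]<.75)&(abs(P[...,1])<.3)
    k,l,s,ce=cv2.connectedComponentsWithStats(m.astype(np.uint8))
    print(n,s[:,4])
    for yaw in (-5.9,):
        psi=np.radians(yaw);ex=np.array([np.cos(psi),np.sin(psi),0]);ey=np.array([-np.sin(psi),np.cos(psi),0])
        X=np.cos(t)*ex+np.array([0,0,np.sin(t)]);Z=-np.sin(t)*ex+np.array([0,0,np.cos(t)])
        R=np.stack([X,ey,Z],1)
        Q=(P[m]-np.array([.65,-.052,.150]))@R*1000
        img=np.full((480,800,3),255,np.uint8)
        for sgn,ox,col in((1,200,(0,0,255)),(-1,600,(255,0,0))):
            q=Q[Q[:,1]*sgn>50]
            print(sgn,len(q),"y ext",np.percentile(q[:,1],[0,3,50,97,100]),"x",np.percentile(q[:,0],[0,3,97,100]),"z",np.percentile(q[:,2],[0,3,97,100]))
            for zlo in range(-30,40,8):
                w=q[(q[:,2]>zlo)&(q[:,2]<=zlo+8)]
                if len(w): print("   z",zlo,len(w),"x",np.percentile(w[:,0],[0,10,50,90,100]),"y",np.percentile(w[:,1],[0,10,50,90,100]))
            for a in q: cv2.circle(img,(int(ox+a[0]*5),int(300-a[2]*5)),2,col,-1)
            # ideal
            for p1,p2 in(((-13,-11),(13,-11)),((13,-11),(13,17)),((18,-11),(18,27)),((-13,-11),(-13,17)),((-18,-11),(-18,27)),((13,17),(16,27)),((-13,17),(-16,27))):
                cv2.line(img,(ox+5*p1[0],300-5*p1[1]),(ox+5*p2[0],300-5*p2[1]),(0,0,0),1)
        cv2.imwrite(f"pics/fork_{n}.png",img)
```

```text
top [255496     12    236      5    251]
1 253 y ext [107.6 108.  119.9 352.1 354.8] x [-32.5 -16.1  19.8  20.9] z [-57.1 -46.7  25.7  27.4]
   z -30 2 x [-26.3 -24.6 -17.8 -10.9  -9.2] y [351.6 351.8 352.7 353.6 353.8]
   z -22 19 x [-13.4 -11.6  -7.3   7.4  20.7] y [107.8 108.1 119.  129.3 131. ]
   z -14 89 x [-15.1 -11.4   0.1  18.5  20.3] y [107.6 109.5 118.9 128.  130.8]
   z -6 20 x [-13.2 -12.4 -10.8  19.5  20.9] y [107.9 109.4 122.3 129.9 334.4]
   z 2 22 x [-12.5 -12.   16.6  19.8  20.8] y [107.8 109.8 116.4 128.4 130.4]
   z 10 31 x [-13.5 -12.3  -9.9  19.2  19.7] y [107.8 109.3 118.9 128.2 131.2]
   z 18 41 x [-17.5 -16.  -13.   18.6  20.5] y [108.3 109.6 119.4 128.8 130.9]
   z 26 5 x [-15.8 -15.4  18.2  19.1  19.5] y [109.9 111.5 125.3 126.8 127.3]
-1 251 y ext [-131.8 -130.5 -118.3 -106.1 -105.9] x [-16.9 -15.1  20.4  21.5] z [-60.4 -51.9  26.7  28.8]
   z -22 18 x [-12.   -9.9  -0.5  19.4  19.8] y [-131.8 -126.7 -117.2 -106.1 -105.9]
   z -14 90 x [-13.7 -11.2  -2.6  19.3  21. ] y [-131.7 -129.  -118.4 -107.4 -105.9]
   z -6 23 x [-15.8 -12.2 -10.   20.   21.2] y [-13
[... 884 characters left out ...]
 106.7]
-1 179 y ext [-139.8 -136.  -130.  -110.8 -106. ] x [-19.8 -18.8  14.9  16.1] z [-56.6 -52.4  21.3  26. ]
   z -30 5 x [-14.4 -11.8  -3.2   0.7   2.2] y [-132.1 -132.  -129.2 -128.2 -127.7]
   z -22 39 x [-16.3 -11.2  -1.2   8.3  15. ] y [-135.9 -134.9 -123.1 -108.9 -106. ]
   z -14 50 x [-19.6 -14.   -1.9  11.   15.5] y [-138.3 -135.3 -127.1 -113.9 -111.4]
   z -6 8 x [-17.3 -16.3  12.2  15.9  16. ] y [-139.8 -136.8 -134.5 -132.  -131.2]
   z 2 8 x [-19.2 -18.6  -2.   12.3  13.4] y [-137.  -136.  -131.8 -124.4 -114.4]
   z 10 14 x [-19.4 -18.4  11.4  15.   16.1] y [-136.9 -136.  -133.  -123.8 -117.8]
   z 18 10 x [-19.8 -19.  -16.6  13.6  14.2] y [-136.7 -135.7 -128.6 -123.1 -120. ]
```

View pics/fork_top.png

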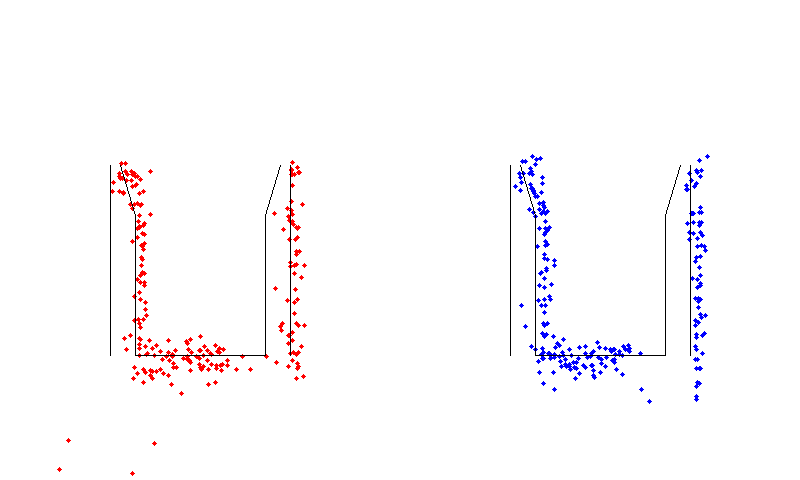

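View pics/fork_side.png

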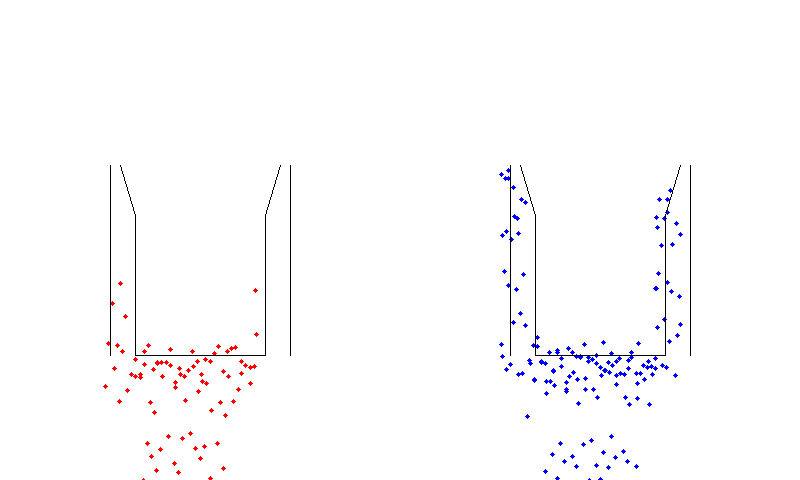

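Run:
```python
from h import *
d=load("pics/side0.npz");print(proj(d,(.454+.017,.136,.011)),proj(d,(.436,-.142,.011)))
c=d["color"][:,:,::-1]
a=cv2.resize(c[198:228,235:265],None,fx=13,fy=13,interpolation=cv2.INTER_CUBIC)
b=cv2.resize(c[243:273,255:285],None,fx=13,fy=13,interpolation=cv2.INTER_CUBIC)
cv2.imwrite("pics/ends.png",np.clip(np.hstack([a,b])*1.3,0,255).astype(np.uint8))
```

```text
(np.float64(250.982160300307), np.float64(208.1556820755464)) (np.float64(275.1109668054743), np.float64(265.44603800894635))
```

View pics/ends.png

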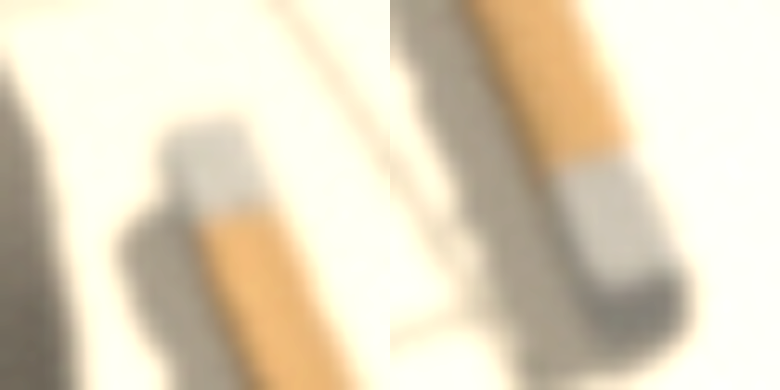

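```bash
cat > plan.py <<'E'
import numpy as np,json,sys
from scipy.spatial.transform import Rotation as Ro
np.set_printoptions(precision=4,suppress=True,linewidth=150)
YAW=np.radians(-5.8);T25=np.radians(25)
def seatR(yaw=YAW,t=T25):
    ex=np.array([np.cos(yaw),np.sin(yaw),0]);ey=np.array([-np.sin(yaw),np.cos(yaw),0]);k=np.array([0,0,1.])
    return np.stack([np.cos(t)*ex+np.sin(t)*k,ey,-np.sin(t)*ex+np.cos(t)*k],1)
def down(yaw): return Ro.from_euler('xyz',[np.pi,0,yaw]).as_matrix()
def euler(R): return Ro.from_matrix(R).as_euler('xyz')
def now():
    from cell import observe
    s=observe(); return s["tool_pos"],Ro.from_euler('xyz',s["tool_rot"]).as_matrix(),s
def plan(p,R,p2,R2,c,vmax=.040,wmax=.12,n=None):
    w=Ro.from_matrix(R.T@R2).as_rotvec()
    m=n or int(max(np.ceil(np.linalg.norm(p2-p)/vmax),np.ceil(np.linalg.norm(w)/wmax),1))
    rows=[]
    dw=np.round(w/m,4)
    for i in range(m):
        tgt=p+(p2-p)/(m-i)
        s=np.round(R.T@(tgt-p),4)
        rows.append([*s.tolist(),*dw.tolist(),c]); p=p+R@s; R=R@Ro.from_rotvec(dw).as_matrix()
    for i in range(0,m,5): print(json.dumps(rows[i:i+5]).replace(' ',''))
    print("rows",m,"end",p,euler(R)); return p,R
def rep(s): print("t",round(s["time"],2),s["tool_pos"],s["tool_rot"],"F",s["contact_force"],"op",round(s["opening"],4),"q",s["qpos"])
E
python3 - <<'E'
from plan import *
p,R,s=now(); rep(s)
R2=down(np.radians(83))
p,R=plan(p,R,np.array([.4533,-.003,.09]),R2,0,)
plan(p,R,np.array([.4533,-.003,.004]),R2,0,vmax=.03)
E
```

```text
t 0.1 [ 0.1715 -0.4958  0.1982] [-3.1403 -0.0002  0.3328] F [-0.9492 -0.5885 -0.296 ] op 0.0914 q [-1.384   0.3426  1.5249 -0.      1.2754 -0.146 ]
[[0.0285,-0.0249,0.0073,-0.0001,-0.0001,-0.0744,0],[0.0303,-0.0227,0.0072,-0.0001,-0.0001,-0.0744,0],[0.0319,-0.0204,0.0072,-0.0001,-0.0001,-0.0744,0],[0.0333,-0.018,0.0072,-0.0001,-0.0001,-0.0744,0],[0.0345,-0.0155,0.0072,-0.0001,-0.0001,-0.0744,0]]
[[0.0356,-0.0128,0.0072,-0.0001,-0.0001,-0.0744,0],[0.0365,-0.0102,0.0072,-0.0001,-0.0001,-0.0744,0],[0.0371,-0.0074,0.0072,-0.0001,-0.0001,-0.0744,0],[0.0375,-0.0047,0.0072,-0.0001,-0.0001,-0.0744,0],[0.0378,-0.0018,0.0072,-0.0001,-0.0001,-0.0744,0]]
[[0.0378,0.001,0.0072,-0.0001,-0.0001,-0.0744,0],[0.0377,0.0038,0.0073,-0.0001,-0.0001,-0.0744,0],[0.0373,0.0065,0.0072,-0.0001,-0.0001,-0.0744,0],[0.0367,0.0093,0.0073,-0.0001,-0.0001,-0.0744,0],[0.0359,0.012,0.0072,-0.0001,-0.0001,-0.0744,0]]
rows 15 end [ 0.4533 -0.003   0.09  ] [3.1416 0.0007 1.4488]
[[0.0,-0.0,0.0287,0.0,0.0002,0.0001,0],[0.0,-0.0,0.0287,0.0,0.0002,0.0001,0],[-0.0,-0.0,0.0286,0.0,0.0002,0.0001,0]]
rows 3 end [ 0.4533 -0.003   0.004 ] [3.1416 0.0001 1.4485]
```

Emit:
{"fn": "send_rows", "kwargs": {"series": [[0.029,-0.025,0.007,0,0,-0.074,0],[0.03,-0.023,0.007,0,0,-0.074,0],[0.032,-0.02,0.007,0,0,-0.074,0],[0.033,-0.018,0.007,0,0,-0.074,0],[0.035,-0.015,0.007,0,0,-0.074,0]], "newtons": 30}}

```text
time: 0.52
tool_pos: [0.2666, -0.3304, 0.1633]
tool_rot: [-3.141, -0.0, 0.706]
contact_force: [1.2, 0.5, -0.0]
opening: 0.0918
```

Emit:
{"fn": "send_rows", "kwargs": {"series": [[0.036,-0.013,0.007,0,0,-0.075,0],[0.036,-0.01,0.007,0,0,-0.075,0],[0.037,-0.007,0.007,0,0,-0.075,0],[0.037,-0.005,0.007,0,0,-0.075,0],[0.038,-0.002,0.007,0,0,-0.075,0]]}}

```text
time: 0.93
tool_pos: [0.3605, -0.1667, 0.1285]
tool_rot: [3.142, 0.0, 1.081]
contact_force: [0.6, -0.4, -0.3]
opening: 0.0917
```

Emit:
{"fn": "send_rows", "kwargs": {"series": [[0.038,0.001,0.007,0,0,-0.075,0],[0.038,0.004,0.007,0,0,-0.075,0],[0.037,0.007,0.007,0,0,-0.075,0],[0.037,0.009,0.007,0,0,-0.075,0],[0.036,0.012,0.007,0,0,-0.074,0]]}}

```text
time: 1.35
tool_pos: [0.4546, -0.0015, 0.0933]
tool_rot: [-3.141, 0.0, 1.456]
contact_force: [0.8, -1.6, 0.2]
opening: 0.0913
```

Run:
```python
from plan import *
p,R,s=now(); rep(s)
R2=down(np.radians(83))
plan(p,R,np.array([.4533,-.003,.004]),R2,0,vmax=.03)
```

```text
t 1.35 [ 0.4546 -0.0015  0.0933] [-3.1413  0.0001  1.4557] F [ 0.7824 -1.6429  0.1747] op 0.0913 q [-0.1721  0.3397  1.86   -0.0002  0.9422 -0.0569]
[[-0.0005,-0.0004,0.0298,-0.0001,0.0,0.0024,0],[-0.0005,-0.0004,0.0298,-0.0001,0.0,0.0024,0],[-0.0006,-0.0003,0.0297,-0.0001,0.0,0.0024,0]]
rows 3 end [ 0.4533 -0.003   0.004 ] [-3.1416  0.0001  1.4485]
```

Emit:
{"fn": "send_rows", "kwargs": {"series": [[-0.001,0,0.03,0,0,0.003,0],[-0.001,-0.001,0.03,0,0,0.002,0],[0,0,0.029,0,0,0.002,0],[0,0,0,0,0,0,1],[0,0,0,0,0,0,1]]}}

```text
time: 1.77
tool_pos: [0.4518, -0.0051, 0.004]
tool_rot: [-3.138, -0.0, 1.445]
contact_force: [2.0, 0.1, 0.8]
opening: 0.0828
```

Emit:
{"fn": "send_rows", "kwargs": {"series": [[0,0,0,0,0,0,1],[0,0,0,0,0,0,1],[0,0,0,0,0,0,1]]}}

```text
time: 2.02
tool_pos: [0.4542, -0.0058, 0.0064]
tool_rot: [3.138, 0.0, 1.444]
contact_force: [-0.1, 0.1, 0.2]
opening: 0.0633
```

Emit:
{"fn": "send_rows", "kwargs": {"series": [[0,0,0,0,0,0,1],[0,0,0,0,0,0,1],[0,0,0,0,0,0,1],[0,0,0,0,0,0,1],[0,0,0,0,0,0,1]]}}

```text
time: 2.43
tool_pos: [0.4531, -0.0054, 0.0049]
tool_rot: [3.141, 0.0, 1.445]
contact_force: [0.1, -0.2, 0.7]
opening: 0.0297
```

Emit:
{"fn": "send_rows", "kwargs": {"series": [[0,0,0,0,0,0,1],[0,0,0,0,0,0,1],[0,0,0,0,0,0,1]]}}

```text
time: 2.68
tool_pos: [0.453, -0.0054, 0.0047]
tool_rot: [-3.141, 0.0, 1.445]
contact_force: [-0.3, 0.4, 0.5]
opening: 0.0097
```

Run:
```python
from plan import *
from cell import imaging
import cv2
for n in("side","top"):
    d=imaging.read_camera(n); np.savez(f"pics/{n}1.npz",**d)
    c=d["color"][:,:,::-1]
    c=c[150:320,180:380] if n=="side" else c[190:340,200:380]
    cv2.imwrite(f"pics/{n}1.png",cv2.resize(c,None,fx=3.5,fy=3.5,interpolation=cv2.INTER_CUBIC))
rep(now()[2])
```

```text
t 2.78 [ 0.453  -0.0054  0.0047] [-3.1415  0.0001  1.4448] F [-0.0261  0.2956  0.1018] op 0.0027 q [-0.1812  0.4864  1.9522 -0.0002  0.7031 -0.0551]
```

View pics/side1.png

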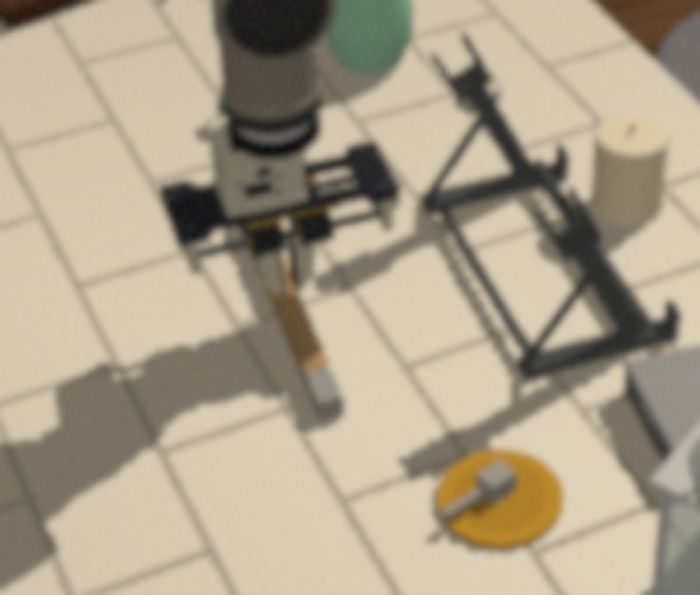

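View pics/top1.png

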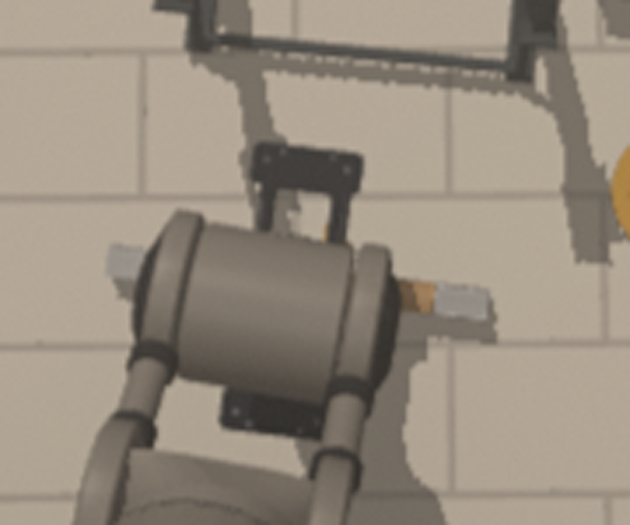

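Emit:
{"fn": "send_rows", "kwargs": {"series": [[0,0,-0.01,0,0,0,1],[0,0,-0.03,0,0,0,1],[0,0,-0.04,0,0,0,1],[0,0,-0.04,0,0,0,1]]}}

```text
time: 3.12
tool_pos: [0.452, -0.0052, 0.1256]
tool_rot: [-3.139, -0.0, 1.445]
contact_force: [1.4, 0.0, -0.0]
opening: 0.0004
```

Run:
```python
from plan import *
from cell import imaging
import cv2
for n in("side","top"):
    d=imaging.read_camera(n); np.savez(f"pics/{n}2.npz",**d)
    c=d["color"][:,:,::-1]
    c=c[130:300,180:380] if n=="side" else c[190:340,200:380]
    cv2.imwrite(f"pics/{n}2.png",cv2.resize(c,None,fx=3.5,fy=3.5,interpolation=cv2.INTER_CUBIC))
rep(now()[2])
```

```text
t 3.22 [ 0.4568 -0.006   0.1304] [3.1301 0.0007 1.4449] F [ 0.4    -0.7421  0.5476] op 0.0003 q [-0.1811  0.2855  1.816  -0.      1.0286 -0.0551]
```

View pics/side2.png

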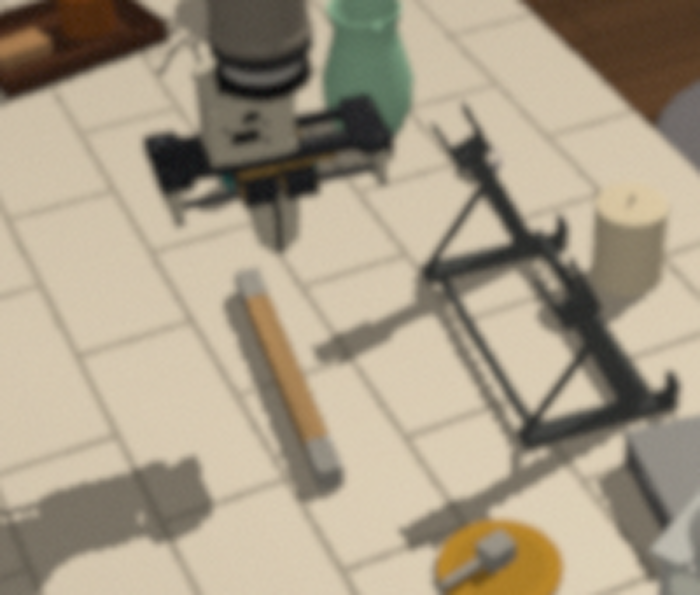

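View pics/top2.png

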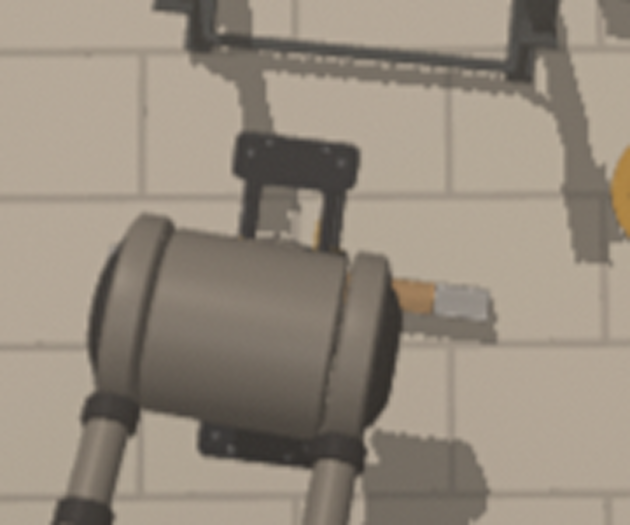

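Run:
```python
from plan import *
from h import *
d=load("pics/side2.npz");P=cloud(d)
print("tcp proj",proj(d,(.4568,-.006,.1304)))
for v in range(176,206,2):
    r=P[v,250:270]; print(v,[tuple(np.round(a*1000).astype(int)) for a in r[[4,6,8,10,12,14,16]]])
```

```text
tcp proj (np.float64(261.08512488928795), np.float64(204.87977035458675))
176 [(np.int64(434), np.int64(-32), np.int64(258)), (np.int64(440), np.int64(-32), np.int64(256)), (np.int64(446), np.int64(-32), np.int64(254)), (np.int64(451), np.int64(-33), np.int64(253)), (np.int64(456), np.int64(-35), np.int64(253)), (np.int64(463), np.int64(-33), np.int64(249)), (np.int64(470), np.int64(-30), np.int64(245))]
178 [(np.int64(434), np.int64(-31), np.int64(251)), (np.int64(440), np.int64(-29), np.int64(247)), (np.int64(445), np.int64(-31), np.int64(247)), (np.int64(451), np.int64(-32), np.int64(246)), (np.int64(459), np.int64(-26), np.int64(239)), (np.int64(463), np.int64(-32), np.int64(242)), (np.int64(468), np.int64(-33), np.int64(241))]
180 [(np.int64(435), np.int64(-26), np.int64(240)), (np.int64(439), np.int64(-32), np.int64(243)), (np.int64(445), np.int64(-32), np.int64(241)), (np.int64(452), np.int64(-29), np.int64(237)), (np.int64(455), np.int64(-36), np.int64(240)), (np.int64(460), np.int64(-39), np.int64(240)), (np.int64(465), np.int64(-39), np.int64(239))]
182 [(np.int64(433), np.
[... 3257 characters left out ...]
, (np.int64(536), np.int64(166), np.int64(1))]
202 [(np.int64(497), np.int64(176), np.int64(0)), (np.int64(505), np.int64(179), np.int64(-5)), (np.int64(443), np.int64(-21), np.int64(156)), (np.int64(450), np.int64(-17), np.int64(151)), (np.int64(522), np.int64(167), np.int64(-3)), (np.int64(527), np.int64(162), np.int64(-1)), (np.int64(533), np.int64(159), np.int64(-2))]
204 [(np.int64(492), np.int64(165), np.int64(0)), (np.int64(499), np.int64(165), np.int64(-2)), (np.int64(505), np.int64(161), np.int64(-2)), (np.int64(514), np.int64(166), np.int64(-9)), (np.int64(519), np.int64(162), np.int64(-7)), (np.int64(524), np.int64(153), np.int64(-3)), (np.int64(530), np.int64(152), np.int64(-4))]
```

Emit:
{"fn": "send_rows", "kwargs": {"series": [[0,0,0,0,0,0,0],[0,0,0,0,0,0,0],[0,0,0,0,0,0,0]]}}

```text
time: 3.47
tool_pos: [0.452, -0.0052, 0.1235]
tool_rot: [-3.139, -0.0, 1.445]
contact_force: [-0.1, -0.6, -0.2]
opening: 0.0157
```

Run:
```python
from plan import *
from h import *
from cell import imaging
p,R,s=now(); rep(s)
d=imaging.read_camera("side"); np.savez("pics/side3.npz",**d)
P=cloud(d); u,v=proj(d,p); print(u,v)
m=(P[...,2]>.1)&(P[...,2]<.19)&(abs(P[...,0]-p[0])<.06)&(abs(P[...,1]-p[1])<.05)
Q=P[m]; 
for lo in np.arange(.1,.19,.005):
    q=Q[(Q[:,2]>=lo)&(Q[:,2]<lo+.005)]
    if len(q): print(round(lo,3),len(q),q[:,0].min(),q[:,0].max(),np.median(q[:,1]))
c=d["color"][:,:,::-1].copy(); cv2.circle(c,(int(u),int(v)),1,(0,0,255),-1)
cv2.imwrite("pics/side3.png",cv2.resize(c[140:240,200:320],None,fx=6,fy=6))
```

```text
t 3.47 [ 0.452  -0.0052  0.1235] [-3.1387 -0.      1.4448] F [-0.0616 -0.5517 -0.208 ] op 0.0157 q [-0.1813  0.2946  1.8253 -0.0001  1.0245 -0.0552]
259.61175504498425 207.02084002090308
0.145 2 0.4599259382742248 0.46202968317172655 -0.01714961937923487
0.15 9 0.4358424725689882 0.46129946137673045 -0.016129001245694496
0.155 16 0.43208556367535134 0.4723988010355289 -0.01743003892638073
0.16 15 0.42658549777990695 0.4720746244368283 -0.01652927474221677
0.165 20 0.42559356572747375 0.4749946738736772 -0.018452900547436313
0.17 19 0.4250722301130627 0.4763654010848398 -0.01781208118109645
0.175 23 0.4249464748990102 0.476857168860662 -0.016644405106189364
0.18 20 0.4251714969109599 0.4777852558386847 -0.01720156947337348
0.185 20 0.4254399532212225 0.47536589134388435 -0.017104894528138903
```

View pics/side3.png

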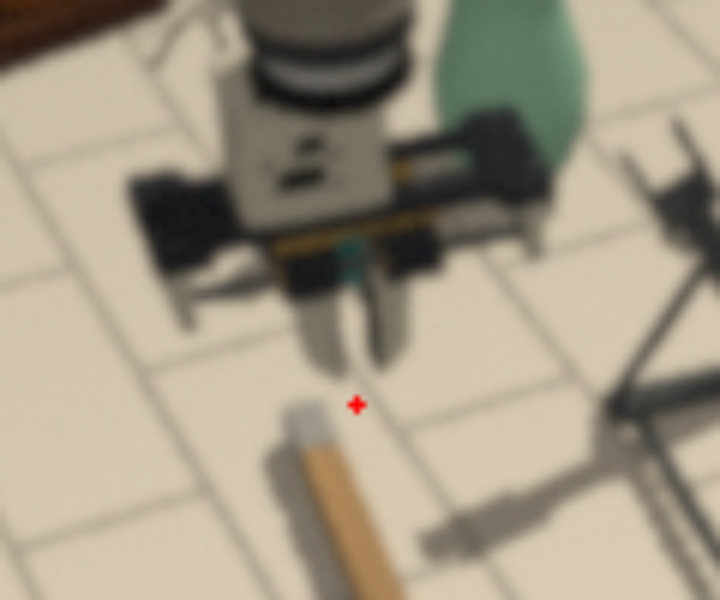

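Emit:
{"fn": "send_rows", "kwargs": {"series": [[0,0,0.015,0,0,0.002,0],[0.001,0,0.015,0,0,0.002,0],[0.001,0.001,0.02,0,0,0,0],[0,0,0.02,0,0,0,0],[0,0,0.025,0,0,0,0]]}}

```text
time: 3.93
tool_pos: [0.4541, -0.0035, 0.0285]
tool_rot: [-3.141, 0.0, 1.441]
contact_force: [0.2, 0.8, 0.4]
opening: 0.0532
```

Emit:
{"fn": "send_rows", "kwargs": {"series": [[0,0,0,0,0,0,0],[0,0,0.01,0,0,0,0],[0,0,0.015,0,0,0,0],[0,0,0.01,0,0,0,0]]}}

```text
time: 4.27
tool_pos: [0.4539, -0.0035, -0.0058]
tool_rot: [-3.14, 0.0, 1.441]
contact_force: [-0.3, 0.0, -0.3]
opening: 0.0798
```

Emit:
{"fn": "send_rows", "kwargs": {"series": [[0,0,0.005,0,0,0,0.55],[0,0,0.003,0,0,0,0.55],[0,0,0.002,0,0,0,0.55]]}}

```text
time: 4.52
tool_pos: [0.4544, -0.0035, -0.0151]
tool_rot: [-3.141, 0.0, 1.441]
contact_force: [-0.3, 0.3, 0.3]
opening: 0.0688
```

Emit:
{"fn": "send_rows", "kwargs": {"series": [[0,0,0.001,0,0,0,0.6],[0,0,0,0,0,0,0.6]]}}

```text
time: 4.68
tool_pos: [0.4545, -0.0036, -0.0159]
tool_rot: [3.141, 0.0, 1.441]
contact_force: [0.7, -0.1, 0.1]
opening: 0.0554
```

Emit:
{"fn": "send_rows", "kwargs": {"series": [[0,0,0.001,0,0,0,1],[0,0,0,0,0,0,1],[0,0,0,0,0,0,1],[0,0,0,0,0,0,1],[0,0,0,0,0,0,1]]}}

```text
time: 5.1
tool_pos: [0.454, -0.0035, -0.0171]
tool_rot: [-3.141, 0.0, 1.441]
contact_force: [-1.4, 0.6, 0.4]
opening: 0.0224
```

Emit:
{"fn": "send_rows", "kwargs": {"series": [[0,0,0,0,0,0,1],[0,0,0,0,0,0,1]]}}

```text
time: 5.27
tool_pos: [0.454, -0.0035, -0.0171]
tool_rot: [-3.141, 0.0, 1.441]
contact_force: [-2.2, 0.5, 2.7]
opening: 0.0215
```

Run:
```python
from plan import *
p,R,s=now(); rep(s)
p,R=plan(p,R,p+[0,0,.04],R,1,n=2)
R2=R@Ro.from_rotvec([-.72,0,0]).as_matrix()
plan(p,R,np.array([.50,-.0035,.20]),R2,1)
```

```text
t 5.27 [ 0.454  -0.0035 -0.0171] [-3.1412  0.0001  1.4409] F [-2.1579  0.4842  2.665 ] op 0.0215 q [-0.1766  0.5299  1.9643 -0.0002  0.6478 -0.0466]
[[-0.0,-0.0,-0.02,0.0,0.0,0.0,1],[-0.0,-0.0,-0.02,0.0,0.0,0.0,1]]
rows 2 end [ 0.4541 -0.0035  0.0229] [-3.1412  0.0001  1.4409]
[[0.001,0.0076,-0.0295,-0.12,0.0,-0.0,1],[0.001,0.0111,-0.0284,-0.12,0.0,-0.0,1],[0.001,0.0144,-0.0269,-0.12,0.0,-0.0,1],[0.001,0.0175,-0.025,-0.12,0.0,-0.0,1],[0.0009,0.0203,-0.0227,-0.12,0.0,-0.0,1]]
[[0.001,0.0229,-0.0201,-0.12,0.0,-0.0,1]]
rows 6 end [ 0.5    -0.0035  0.2   ] [2.422  0.0001 1.4409]
```

Emit:
{"fn": "send_rows", "kwargs": {"series": [[0,0,-0.02,0,0,0,1],[0,0,-0.02,0,0,0,1],[0.001,0.008,-0.03,-0.12,0,0,1],[0.001,0.011,-0.028,-0.12,0,0,1],[0.001,0.014,-0.027,-0.12,0,0,1]]}}

```text
time: 5.68
tool_pos: [0.4778, -0.0036, 0.1129]
tool_rot: [2.776, 0.0, 1.441]
contact_force: [0.8, 0.6, -1.2]
opening: 0.0216
```

Emit:
{"fn": "send_rows", "kwargs": {"series": [[0.001,0.018,-0.025,-0.12,0,0,1],[0.001,0.02,-0.023,-0.12,0,0,1],[0.001,0.023,-0.02,-0.12,0,0,1]]}}

```text
time: 5.93
tool_pos: [0.4957, -0.0045, 0.2124]
tool_rot: [2.442, -0.004, 1.444]
contact_force: [0.7, -0.8, -1.7]
opening: 0.0216
```

Run:
```python
from plan import *
from h import *
from cell import imaging
for n in("top","side"):
    d=imaging.read_camera(n); np.savez(f"pics/{n}4.npz",**d)
    c=d["color"][:,:,::-1]
    c=c[160:330,190:400] if n=="top" else c[100:270,180:390]
    cv2.imwrite(f"pics/{n}4.png",cv2.resize(c,None,fx=3.5,fy=3.5,interpolation=cv2.INTER_CUBIC))
rep(now()[2])
```

```text
t 6.03 [ 0.4987 -0.0053  0.2186] [ 2.4303 -0.0031  1.4438] F [ 0.3656 -0.8743 -1.6323] op 0.0214 q [-0.1992 -0.0528  2.2062  0.1782  0.2825 -0.224 ]
```

View pics/top4.png

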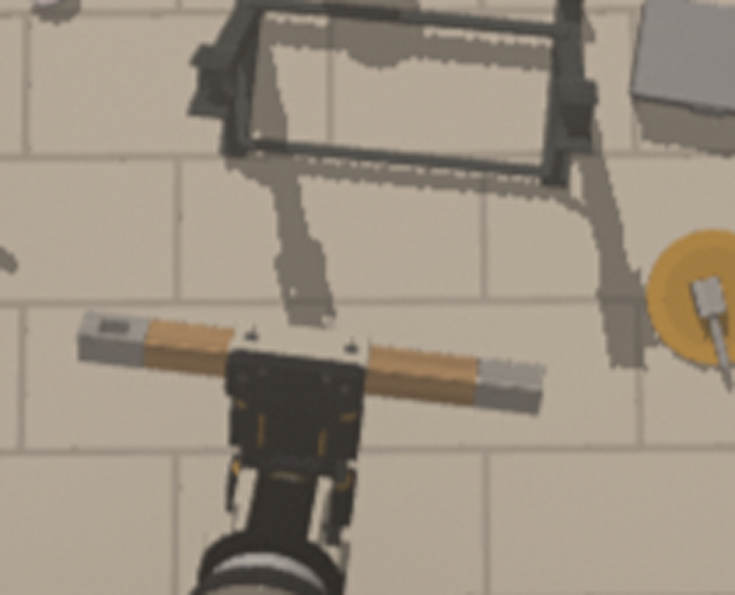

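View pics/side4.png

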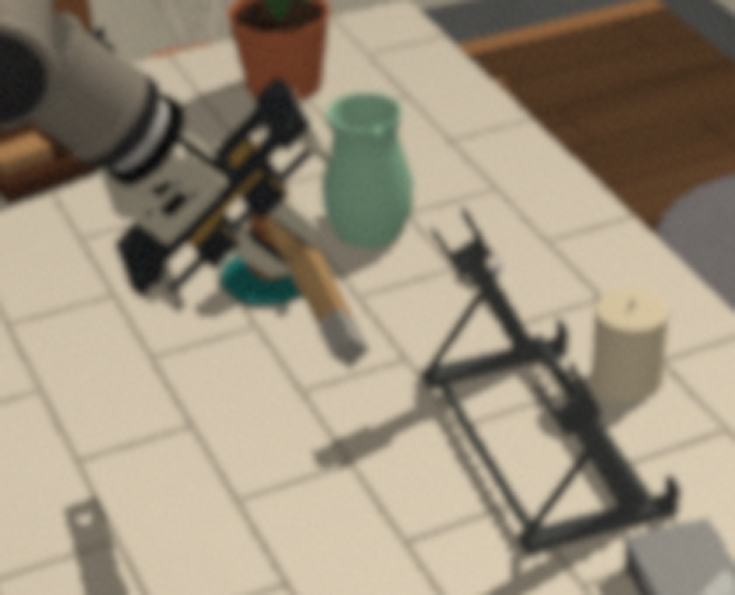

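```bash
cat >> plan.py <<'E'
S=seatR(); X,Y,Z=S.T
SEAT=np.array([.65,-.052,.15])+.0014*X+.0002*Y-.0003*Z
RT=np.stack([Y,X,-Z],1)
RAIL_IN=np.array([.0004,0,-.0281])
E
python3 - <<'E'
from plan import *
p,R,s=now(); rep(s)
print("seat",SEAT)
q=SEAT+.06*Z-RT@RAIL_IN
print("pre",q)
p=np.array([.50,-.0035,.20]) if 0 else p
plan(p,R,q,RT,1,vmax=.03)
E
```

```text
t 6.03 [ 0.4987 -0.0053  0.2186] [ 2.4303 -0.0031  1.4438] F [ 0.3656 -0.8743 -1.6323] op 0.0214 q [-0.1992 -0.0528  2.2062  0.1782  0.2825 -0.224 ]
seat [ 0.6514 -0.0519  0.1503]
pre [ 0.638  -0.051   0.1792]
[[-0.0046,0.0139,0.0206,0.0458,0.0019,-0.0039,1],[-0.0047,0.0148,0.02,0.0458,0.0019,-0.0039,1],[-0.0048,0.0157,0.0192,0.0458,0.0019,-0.0039,1],[-0.005,0.0165,0.0185,0.0458,0.0019,-0.0039,1],[-0.005,0.0173,0.0177,0.0458,0.0019,-0.0039,1]]
[[-0.0052,0.0182,0.0169,0.0458,0.0019,-0.0039,1]]
rows 6 end [ 0.638  -0.051   0.1793] [2.7051 0.     1.4696]
```

Emit:
{"fn": "send_rows", "kwargs": {"series": [[-0.005,0.014,0.02,0.046,0.002,-0.004,1],[-0.005,0.015,0.02,0.046,0.002,-0.004,1],[-0.005,0.016,0.019,0.046,0.002,-0.004,1],[-0.005,0.017,0.018,0.046,0.002,-0.004,1],[-0.005,0.017,0.018,0.046,0.002,-0.004,1]]}}

```text
time: 6.45
tool_pos: [0.615, -0.0449, 0.18]
tool_rot: [2.674, -0.0, 1.465]
contact_force: [0.0, 0.9, -0.6]
opening: 0.0219
```

Emit:
{"fn": "send_rows", "kwargs": {"series": [[-0.005,0.018,0.017,0.046,0.002,-0.004,1],[0,0,0,0,0,0,1],[0,0,0,0,0,0,1]]}}

```text
time: 6.7
tool_pos: [0.6377, -0.0522, 0.1718]
tool_rot: [2.72, -0.001, 1.47]
contact_force: [-0.7, 0.5, -1.6]
opening: 0.0217
```

Run:
```python
from plan import *
from h import *
from cell import imaging
p,R,s=now(); rep(s)
for n in("top","side"):
    d=imaging.read_camera(n); np.savez(f"pics/{n}5.npz",**d)
    c=d["color"][:,:,::-1]
    c=c[130:260,220:390] if n=="top" else c[130:260,250:420]
    cv2.imwrite(f"pics/{n}5.png",cv2.resize(c,None,fx=4.5,fy=4.5,interpolation=cv2.INTER_CUBIC))
print("pred rail centre",p+R@RAIL_IN,"in seat mm",1000*S.T@(p+R@RAIL_IN-SEAT))
print("rail axis in seat",S.T@R[:,0])
```

```text
t 6.7 [ 0.6377 -0.0522  0.1718] [ 2.7196 -0.0007  1.4696] F [-0.6976  0.4684 -1.5731] op 0.0217 q [-0.2306  0.3496  1.684   0.0841  0.6909 -0.1827]
pred rail centre [ 0.6263 -0.0507  0.1974] in seat mm [-2.857  -1.3057 53.2763]
rail axis in seat [0.0003 1.     0.0007]
```

View pics/top5.png

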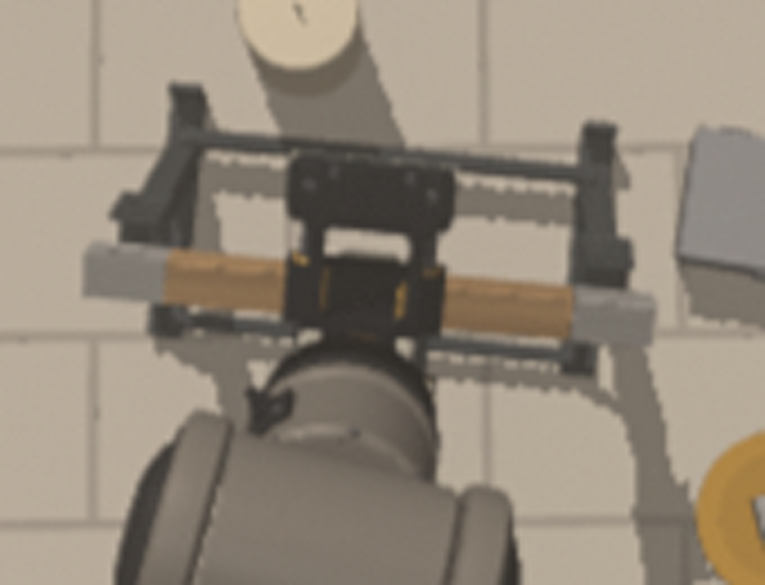

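View pics/side5.png

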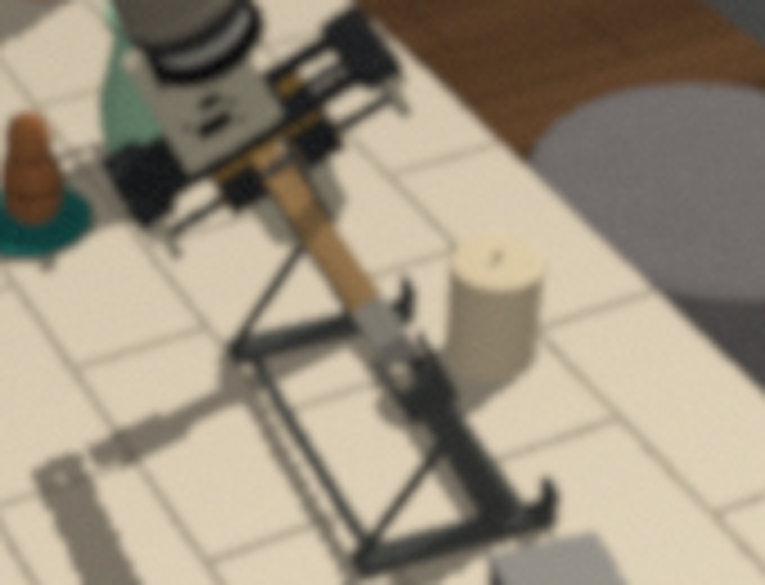

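```bash
cat > railm.py <<'E'
from plan import *
from h import *
def railmeas(f,view=None,zlo=20,zhi=85):
    d=load(f);P=cloud(d);Q=(P-SEAT)@S*1000
    c=d["color"].astype(int)
    notdark=(c.max(2)>105)
    m=notdark&(abs(Q[...,0])<30)&(abs(Q[...,1])<160)&(Q[...,2]>zlo)&(Q[...,2]<zhi)&(d["range_z"]>0)
    return Q[m],d,m
def show(f,zlo=20,zhi=85):
    q,d,m=railmeas(f,zlo=zlo,zhi=zhi)
    print(f,len(q),"y ends",np.percentile(q[:,1],[0,1,99,100]))
    for a,b in((-145,-110),(-110,-60),(60,110),(110,145)):
        w=q[(q[:,1]>a)&(q[:,1]<b)]
        if len(w)<10: continue
        print((a,b),len(w),"x",np.percentile(w[:,0],[2,10,50,90,98]),"z",np.percentile(w[:,2],[2,10,50,90,98]))
    return q
if __name__=="__main__":
    import sys
    np.set_printoptions(precision=1,suppress=True)
    q=show(sys.argv[1])
    img=np.full((500,800,3),255,np.uint8)
    for a in q:
        o=200 if a[1]>0 else 600
        cv2.circle(img,(int(o+a[0]*5),int(450-a[2]*5)),1,(0,0,255) if abs(a[1])>100 else (255,0,0),-1)
    cv2.imwrite("pics/rx_"+sys.argv[1].split('/')[-1][:-4]+".png",img)
E
python3 railm.py pics/top5.npz; python3 railm.py pics/side5.npz
```

```text
pics/top5.npz 1126 y ends [-141.  -138.9  137.6  138.8]
(-145, -110) 171 x [-10.2  -8.6   2.7  10.3  10.9] z [45.8 53.3 62.9 64.7 66.6]
(-110, -60) 272 x [-10.8  -8.6   2.4  10.1  11. ] z [45.  52.  62.5 65.1 66.7]
(60, 110) 281 x [-11.4  -8.8   2.5  10.   10.7] z [44.1 51.  62.7 65.4 66.7]
(110, 145) 169 x [-11.9  -9.5   2.7   9.4  10.5] z [39.7 46.1 62.7 65.6 68. ]
pics/side5.npz 424 y ends [-144.4 -143.5   70.4   78.5]
(-145, -110) 87 x [-15.7 -13.7  -4.    5.4  14.4] z [23.7 41.  62.3 65.3 66.5]
(-110, -60) 100 x [-16.2 -14.1  -5.2   3.7   5.3] z [57.  60.7 63.1 65.5 66.9]
(60, 110) 16 x [-11.8 -10.1  -3.6   3.6   4.9] z [58.1 59.3 62.7 65.  68.1]
```

View pics/rx_top5.png

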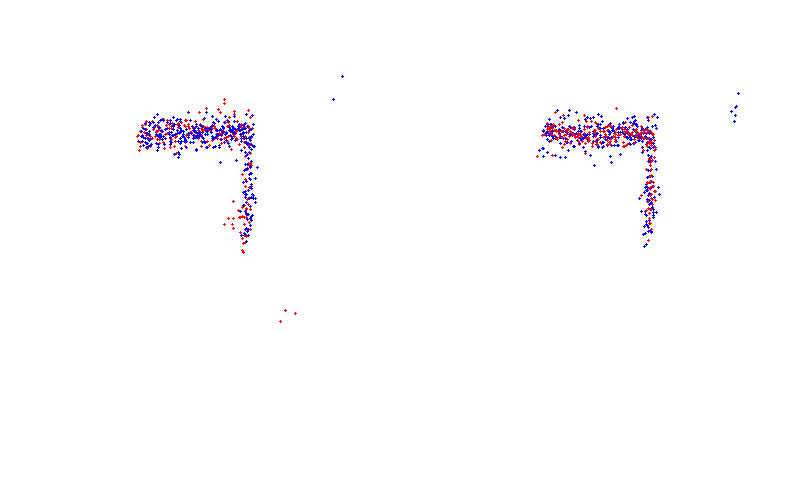

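Emit:
{"fn": "send_rows", "kwargs": {"series": [[0.001,0.001,0,-0.014,0,0,1],[0,0,0.012,0,0,0,1],[0,0,0.01,0,0,0,1],[0,0,0,0,0,0,1],[0,0,0,0,0,0,1]]}}

```text
time: 7.22
tool_pos: [0.647, -0.0515, 0.1538]
tool_rot: [2.704, -0.001, 1.47]
contact_force: [0.9, -0.5, -0.6]
opening: 0.0214
```

Run:
```python
from plan import *
from h import *
from cell import imaging
p,R,s=now(); rep(s)
print("pred rail in seat mm",1000*S.T@(p+R@RAIL_IN-SEAT),"err rot",Ro.from_matrix(R.T@RT).as_rotvec())
d=imaging.read_camera("top"); np.savez(f"pics/top6.npz",**d)
from railm import show
show("pics/top6.npz",15,60)
```

```text
t 7.22 [ 0.647  -0.0515  0.1538] [ 2.7036 -0.0008  1.4704] F [ 0.8695 -0.5254 -0.6333] op 0.0214 q [-0.2265  0.3802  1.7003  0.0921  0.6282 -0.1886]
pred rail in seat mm [-2.5632  0.3323 33.1329] err rot [ 0.0017 -0.001   0.0004]
pics/top6.npz 1092 y ends [-139.5163 -137.4362  139.0518  140.0114]
(-145, -110) 157 x [-10.3207  -7.9906   3.12    10.5617  11.532 ] z [25.2448 31.0919 42.6492 45.3866 46.6721]
(-110, -60) 265 x [-10.8441  -8.2706   3.0164  10.701   11.4262] z [24.9445 32.1651 42.3987 44.9642 46.1999]
(60, 110) 266 x [-11.0116  -8.8369   2.44     9.9761  10.6618] z [24.4966 31.1541 42.8659 45.3086 46.4075]
(110, 145) 174 x [-11.9612  -9.2722   2.3158   9.8058  11.0142] z [22.8154 26.549  42.4293 45.3867 47.0264]
```

Emit:
{"fn": "send_rows", "kwargs": {"series": [[0,0.0005,0.008,0,0,0,1],[0,0,0.008,0,0,0,1],[0,0,0.006,0,0,0,1],[0,0,0,0,0,0,1]]}}

```text
time: 7.6
tool_pos: [0.657, -0.0526, 0.1333]
tool_rot: [2.704, -0.001, 1.47]
contact_force: [0.3, 0.7, -1.1]
opening: 0.0214
```

Emit:
{"fn": "send_rows", "kwargs": {"series": [[0,0,0.004,0,0,0,1],[0,0,0.002,0,0,0,1],[0,0,0.002,0,0,0,1],[0,0,0,0,0,0,1]]}}

```text
time: 7.93
tool_pos: [0.6607, -0.053, 0.1277]
tool_rot: [2.702, -0.001, 1.47]
contact_force: [-0.7, -0.5, -1.3]
opening: 0.0216
```

Emit:
{"fn": "send_rows", "kwargs": {"series": [[0,0,0.002,0,0,0,1],[0,0,0.001,0,0,0,1],[0,0,0,0,0,0,1]]}}

```text
time: 8.18
tool_pos: [0.662, -0.0532, 0.1252]
tool_rot: [2.702, -0.001, 1.47]
contact_force: [0.2, 0.2, -1.5]
opening: 0.0221
```

Emit:
{"fn": "send_rows", "kwargs": {"series": [[0,0,0.001,0,0,0,1],[0,0,0,0,0,0,1]]}}

```text
time: 8.35
tool_pos: [0.6624, -0.0532, 0.1249]
tool_rot: [2.701, -0.001, 1.47]
contact_force: [-3.5, 0.2, 2.0]
opening: 0.0215
```

Emit:
{"fn": "send_rows", "kwargs": {"series": [[0,0,0.001,0,0,0,1],[0,0,0,0,0,0,1]]}}

```text
time: 8.52
tool_pos: [0.6624, -0.0532, 0.1248]
tool_rot: [2.701, -0.0, 1.471]
contact_force: [-10.0, 0.6, 9.9]
opening: 0.0217
```

Run:
```python
from plan import *
from h import *
from cell import imaging
p,R,s=now(); rep(s); print(s["torque"])
print("pred rail in seat mm",1000*S.T@(p+R@RAIL_IN-SEAT),"err rot",Ro.from_matrix(R.T@RT).as_rotvec())
d=imaging.read_camera("top"); np.savez(f"pics/top7.npz",**d)
c=d["color"][:,:,::-1][130:260,220:390]
cv2.imwrite("pics/top7.png",cv2.resize(c,None,fx=4.5,fy=4.5,interpolation=cv2.INTER_CUBIC))
from railm import show
show("pics/top7.npz",-5,20)
```

```text
t 8.52 [ 0.6624 -0.0532  0.1248] [ 2.7013 -0.0003  1.4705] F [-10.0296   0.5747   9.8677] op 0.0217 q [-0.2229  0.441   1.696   0.0975  0.5693 -0.1931]
[ 0.0021  1.0569 -0.0777]
pred rail in seat mm [-0.8354  0.2155  0.2696] err rot [ 0.004  -0.0007  0.0007]
pics/top7.npz 708 y ends [-139.7837 -137.9372  138.4312  140.2657]
(-145, -110) 22 x [-8.1436 -5.6438  8.2744 13.1768 17.218 ] z [-2.0618  0.3795  9.3861 12.4494 14.8489]
(-110, -60) 230 x [-9.2381 -6.8641  3.3905 11.9926 12.8227] z [-3.2519  4.3395  9.901  12.7922 14.36  ]
(60, 110) 202 x [-9.6703 -7.2028  3.8042 11.7556 12.6209] z [-1.7852  4.1088  9.939  12.6963 13.9702]
(110, 145) 53 x [-12.2396  -8.4645  -0.1513  10.7885  18.2459] z [ 3.3629  8.051   9.6072 13.0101 17.4722]
```

View pics/top7.png

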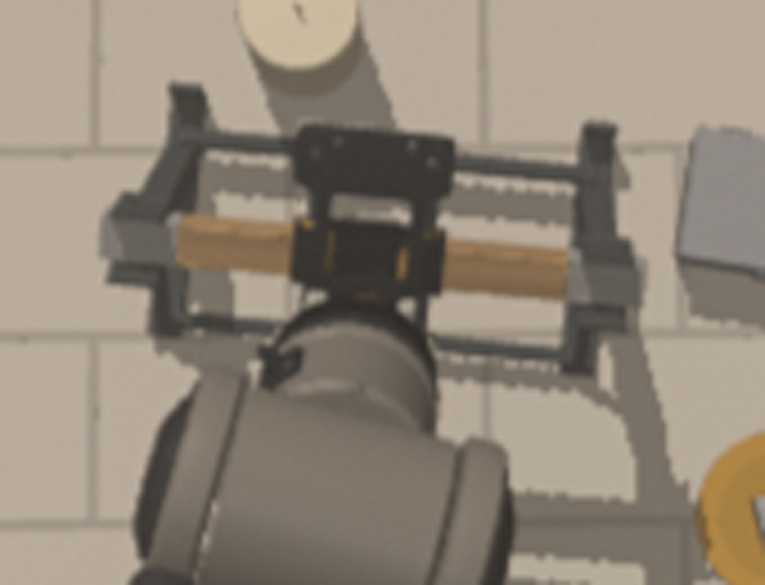

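Emit:
{"fn": "send_rows", "kwargs": {"series": [[0,-0.001,0,0,0,0,0],[0,0,0,0,0,0,0],[0,0,0,0,0,0,0],[0,0,0,0,0,0,0],[0,0,-0.01,0,0,0,0]]}}

```text
time: 8.98
tool_pos: [0.6571, -0.0526, 0.1304]
tool_rot: [2.705, -0.001, 1.47]
contact_force: [-0.3, -0.2, -0.8]
opening: 0.0503
```

Emit:
{"fn": "send_rows", "kwargs": {"series": [[0,0,-0.02,0,0,0,0],[0,0,-0.03,0,0,0,0],[0,0,-0.03,0,0,0,0],[0,0,-0.03,0,0,0,0],[0,0,0,0,0,0,0]]}}

```text
time: 9.4
tool_pos: [0.6121, -0.0483, 0.2389]
tool_rot: [2.692, 0.001, 1.47]
contact_force: [1.0, -0.2, 0.9]
opening: 0.0836
```

Run:
```python
from plan import *
from h import *
from cell import imaging
p,R,s=now(); rep(s)
for n in("top","side"):
    d=imaging.read_camera(n); np.savez(f"pics/{n}8.npz",**d)
    c=d["color"][:,:,::-1]
    c=c[130:260,220:390] if n=="top" else c[150:280,250:420]
    cv2.imwrite(f"pics/{n}8.png",cv2.resize(c,None,fx=4.5,fy=4.5,interpolation=cv2.INTER_CUBIC))
from railm import show
show("pics/top8.npz",-5,20)
# pin, coaster
d=load("pics/top0.npz");P=cloud(d);Hh=P[...,2]
hsv=cv2.cvtColor(d["color"],cv2.COLOR_RGB2HSV)
m=((hsv[...,0]>10)&(hsv[...,0]<28)&(hsv[...,1]>150)&(P[...,1]<-.15)&(P[...,1]>-.4)&(P[...,0]>.35)&(P[...,0]<.65))
print("coaster",P[m].min(0),P[m].max(0),m.sum())
m=(Hh>.019)&(Hh<.035)&(abs(P[...,0]-.52)<.08)&(abs(P[...,1]+.26)<.08)
print("pin top pts",m.sum(),P[m].mean(0),cv2.minAreaRect((P[m][:,:2]*1000).astype(np.float32)),np.argwhere(m).min(0),np.argwhere(m).max(0))
```

```text
t 9.4 [ 0.6121 -0.0483  0.2389] [2.6915 0.0008 1.4705] F [ 0.9946 -0.2098  0.9323] op 0.0836 q [-0.2367  0.2245  1.6733  0.0816  0.799  -0.1803]
pics/top8.npz 645 y ends [-139.8459 -138.3314  138.4803  139.7207]
(-145, -110) 23 x [-8.3349 -7.8102  6.9808 13.1848 17.8671] z [-0.4734  2.4499  8.9187 11.2711 12.3713]
(-110, -60) 230 x [-9.165  -7.037   3.3458 12.1202 13.124 ] z [-2.9531  4.0332  9.6678 12.5986 14.4891]
(60, 110) 209 x [-9.7116 -6.7894  4.0961 12.0001 12.6163] z [-4.564   2.4681  9.778  12.7211 14.224 ]
(110, 145) 54 x [-14.4008  -8.9586  -0.7776  10.2033  18.2874] z [ 5.8091  7.5725 10.2186 12.931  17.3669]
coaster [ 0.4713 -0.3314 -0.0014] [ 0.5619 -0.239   0.0146] 495
pin top pts 108 [ 0.51   -0.2794  0.0247] ((497.5057678222656, -283.26519775390625), (67.7890396118164, 20.436656951904297), 14.907407760620117) [239 387] [265 397]
```

View pics/top8.png

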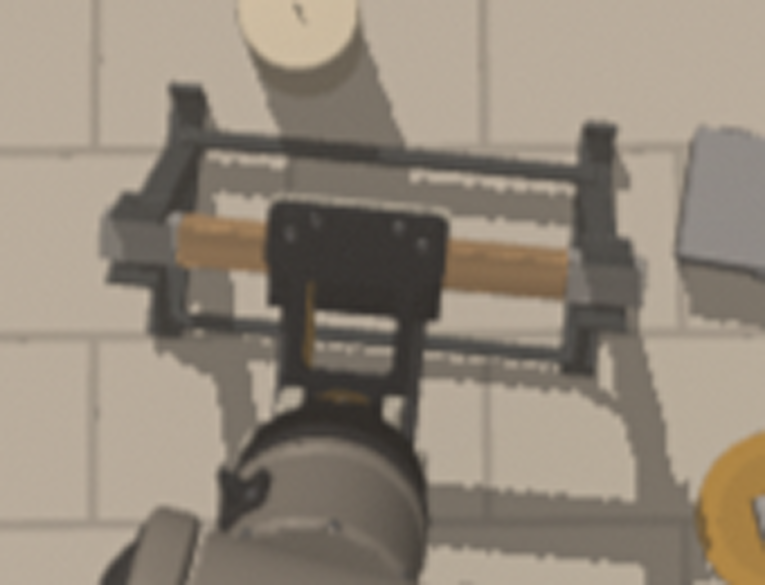

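View pics/side8.png

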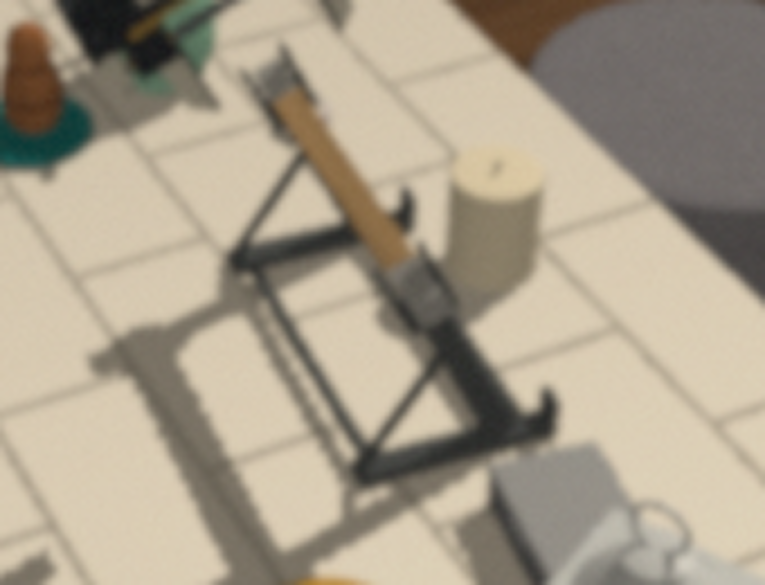

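Run:
```python
from plan import *
from h import *
for f in("top0","top8"):
    d=load(f"pics/{f}.npz");P=cloud(d);Hh=P[...,2];c=d["color"].astype(int)
    gray=(c.max(2)-c.min(2)<35)
    m=(Hh>.010)&(Hh<.035)&(abs(P[...,0]-.51)<.05)&(abs(P[...,1]+.28)<.05)&gray
    Q=P[m]
    h=Q[Q[:,2]>.0215]; h=h[h[:,0]>.5]
    r=cv2.minAreaRect((h[:,:2]*1000).astype(np.float32)); print(f,len(Q),len(h),"head",h.mean(0),r)
    sh=Q[(Q[:,0]<.5)&(Q[:,2]<.024)]; print("shank",len(sh),sh.mean(0))
    for a in range(0,5):
        lo=.46+a*.008; w=sh[(sh[:,0]>=lo)&(sh[:,0]<lo+.008)]
        if len(w): print(lo,len(w),w.mean(0))
    v=np.array(r[0])/1000-sh.mean(0)[:2]; print("ang",np.degrees(np.arctan2(v[1],v[0])))
    m2=m&(Hh>.0195); pts=np.argwhere(m2)
    img=cv2.resize(d["color"][228:275,375:415,::-1],None,fx=12,fy=12,interpolation=cv2.INTER_CUBIC); cv2.imwrite(f"pics/pin_{f}.png",img)
```

```text
top0 122 71 head [ 0.5174 -0.2776  0.0262] ((517.136474609375, -277.54376220703125), (24.717208862304688, 19.483592987060547), 14.86912727355957)
shank 39 [ 0.4832 -0.2859  0.0189]
0.46 6 [ 0.4659 -0.2895  0.019 ]
0.468 6 [ 0.4722 -0.289   0.0182]
0.47600000000000003 7 [ 0.4799 -0.2865  0.0205]
0.48400000000000004 7 [ 0.4867 -0.2851  0.0184]
0.492 13 [ 0.4961 -0.2828  0.0187]
ang 13.77147175573047
top8 120 70 head [ 0.5166 -0.2781  0.0262] ((515.3580932617188, -278.53948974609375), (27.282779693603516, 18.696590423583984), 15.799089431762695)
shank 40 [ 0.4833 -0.2861  0.0188]
0.46 6 [ 0.4659 -0.2896  0.0185]
0.468 7 [ 0.4722 -0.2892  0.0188]
0.47600000000000003 6 [ 0.4803 -0.2863  0.0199]
0.48400000000000004 8 [ 0.4871 -0.2848  0.0191]
0.492 13 [ 0.4963 -0.2835  0.0182]
ang 13.250320462333692
```

View pics/pin_top8.png

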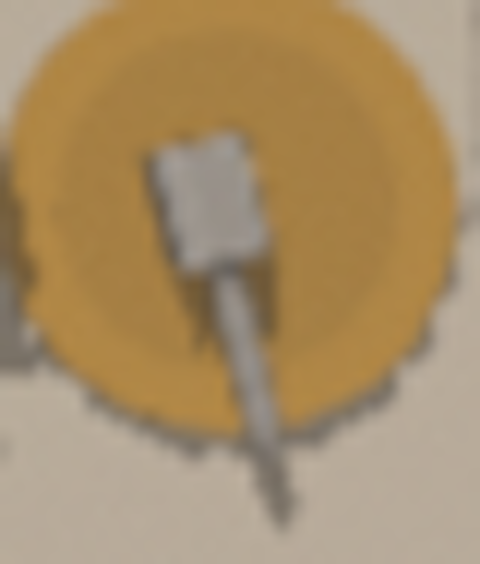

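Run:
```python
from plan import *
from h import *
d=load("pics/top0.npz");P=cloud(d)
s=load("pics/side0.npz");P2=cloud(s)
for nm,c in(("top",P),("side",P2)):
    Q=c.reshape(-1,3)
    for lo,hi in((.02,.06),(.06,.1),(.1,.15),(.15,.24)):
        m=(Q[:,2]>lo)&(Q[:,2]<hi)&(Q[:,0]>.45)&(Q[:,0]<.78)&(Q[:,1]<-.3)&(Q[:,1]>-.55)
        if m.sum()>5:
            q=Q[m]; print(nm,lo,m.sum(),q.min(0),q.max(0)); i=q[:,1].argmax(); j=q[:,0].argmin(); print("   max y at",q[i]," min x at",q[j])
            # in tool frame at pin
            a=np.radians(14); u=np.array([np.cos(a),np.sin(a)]); v=np.array([np.sin(a),-np.cos(a)])
            r=q[:,:2]-[.517,-.279]; tx=r@u; ty=r@v; k=(abs(tx)<.05); print("   within |tx|<50: min ty",ty[k].min() if k.any() else None)
m=(P[...,2]>.05)&(P[...,2]<.1)&(P[...,0]>.68)&(abs(P[...,1])<.1); print("candle",P[m].min(0),P[m].max(0))
```

```text
top 0.02 682 [ 0.569  -0.4587  0.0203] [ 0.7291 -0.3     0.0599]
   max y at [ 0.7011 -0.3     0.0391]  min x at [ 0.569  -0.4286  0.0582]
   within |tx|<50: min ty 0.14978045031139348
top 0.06 190 [ 0.5681 -0.4286  0.0603] [ 0.6654 -0.3845  0.1   ]
   max y at [ 0.6627 -0.3845  0.0748]  min x at [ 0.5681 -0.4277  0.0781]
   within |tx|<50: min ty 0.14999167329239613
top 0.1 1313 [ 0.5607 -0.5142  0.1   ] [ 0.6972 -0.3784  0.15  ]
   max y at [ 0.6498 -0.3784  0.1426]  min x at [ 0.5607 -0.4245  0.1429]
   within |tx|<50: min ty 0.1413675614224623
top 0.15 685 [ 0.5925 -0.4825  0.15  ] [ 0.6624 -0.4077  0.2172]
   max y at [ 0.6252 -0.4077  0.1517]  min x at [ 0.5925 -0.4554  0.1511]
   within |tx|<50: min ty 0.1555203961297281
side 0.02 571 [ 0.5645 -0.5113  0.0202] [ 0.7225 -0.3     0.0599]
   max y at [ 0.651  -0.3     0.0284]  min x at [ 0.5645 -0.4325  0.0503]
   within |tx|<50: min ty 0.15793700092190027
side 0.06 507 [ 0.5622 -0.5119  0.0601] [ 0.6862 -0.4287  0.0998]
   max y at [ 0.5667 -0.4287  0.0908]  min x at [ 0.5622 -0.4343  0.065 ]
   within |tx|<50: min ty 0.1573001089724329
side 0.1 1173 [ 0.5567 -0.5195  0.1001] [ 0.6935 -0.3822  0.15  ]
   max y at [ 0.6455 -0.3822  0.1393]  min x at [ 0.5567 -0.43    0.1372]
   within |tx|<50: min ty 0.14390189645891943
side 0.15 488 [ 0.5904 -0.4827  0.1501] [ 0.6567 -0.4188  0.214 ]
   max y at [ 0.6174 -0.4188  0.1501]  min x at [ 0.5904 -0.4511  0.1516]
   within |tx|<50: min ty 0.16806160753085106
candle [ 0.6831 -0.0434  0.0501] [0.8316 0.0723 0.0997]
```

Run:
```python
from plan import *
p,R,s=now(); rep(s)
R2=down(np.radians(14))
p,R=plan(p,R,np.array([.517,-.278,.16]),R2,0,wmax=.11)
p,R=plan(p,R,np.array([.517,-.278,.01]),R2,0,vmax=.035)
```

```text
t 9.5 [ 0.6113 -0.0482  0.2336] [ 2.6983 -0.0001  1.4702] F [-0.1024  0.6713 -0.6718] op 0.09 q [-0.2368  0.2307  1.6774  0.0817  0.7955 -0.1805]
[[-0.0198,-0.008,0.003,0.0322,-0.0226,0.1004,0],[-0.0205,-0.0058,0.0037,0.0322,-0.0226,0.1004,0],[-0.0208,-0.0036,0.0043,0.0322,-0.0226,0.1004,0],[-0.021,-0.0014,0.0049,0.0322,-0.0226,0.1004,0],[-0.0209,0.0009,0.0053,0.0322,-0.0226,0.1004,0]]
[[-0.0206,0.0032,0.0058,0.0322,-0.0226,0.1004,0],[-0.02,0.0054,0.0061,0.0322,-0.0226,0.1004,0],[-0.0192,0.0076,0.0063,0.0322,-0.0226,0.1004,0],[-0.0182,0.0096,0.0064,0.0322,-0.0226,0.1004,0],[-0.017,0.0116,0.0065,0.0322,-0.0226,0.1004,0]]
[[-0.0156,0.0135,0.0065,0.0322,-0.0226,0.1004,0],[-0.014,0.0151,0.0063,0.0322,-0.0226,0.1004,0]]
rows 12 end [ 0.517 -0.278  0.16 ] [-3.1411 -0.      0.2443]
[[-0.0,0.0,0.03,-0.0001,-0.0,-0.0,0],[-0.0,0.0,0.03,-0.0001,-0.0,-0.0,0],[-0.0,0.0,0.03,-0.0001,-0.0,-0.0,0],[-0.0,0.0,0.03,-0.0001,-0.0,-0.0,0],[-0.0,0.0001,0.03,-0.0001,-0.0,-0.0,0]]
rows 5 end [ 0.517 -0.278  0.01 ] [-3.1416 -0.      0.2443]
```

Emit:
{"fn": "send_rows", "kwargs": {"series": [[-0.02,-0.008,0.003,0.032,-0.023,0.1,0],[-0.02,-0.006,0.004,0.032,-0.023,0.1,0],[-0.021,-0.004,0.004,0.032,-0.023,0.1,0],[-0.021,-0.001,0.005,0.032,-0.023,0.1,0],[-0.021,0.001,0.005,0.032,-0.023,0.1,0]]}}

```text
time: 9.92
tool_pos: [0.5706, -0.1442, 0.1992]
tool_rot: [2.887, -0.064, 0.957]
contact_force: [0.8, -0.0, 0.5]
opening: 0.0919
```

Emit:
{"fn": "send_rows", "kwargs": {"series": [[-0.021,0.003,0.006,0.032,-0.023,0.1,0],[-0.02,0.005,0.006,0.032,-0.023,0.1,0],[-0.019,0.008,0.006,0.032,-0.023,0.1,0],[-0.018,0.01,0.006,0.032,-0.023,0.1,0],[-0.017,0.012,0.006,0.032,-0.023,0.1,0]]}}

```text
time: 10.33
tool_pos: [0.5318, -0.2407, 0.1701]
tool_rot: [3.076, -0.031, 0.445]
contact_force: [0.2, -0.2, 0.8]
opening: 0.0915
```

Emit:
{"fn": "send_rows", "kwargs": {"series": [[-0.016,0.013,0.006,0.032,-0.023,0.1,0],[-0.014,0.015,0.006,0.032,-0.023,0.1,0],[0,0,0,0,0,0,0]]}}

```text
time: 10.58
tool_pos: [0.5146, -0.2816, 0.1575]
tool_rot: [-3.141, 0.011, 0.24]
contact_force: [-0.4, 0.5, -0.5]
opening: 0.0918
```

Run:
```python
from plan import *
p,R,s=now(); rep(s)
R2=down(np.radians(14))
p,R=plan(p,R,np.array([.517,-.278,.01]),R2,0,vmax=.035)
```

```text
t 10.58 [ 0.5146 -0.2816  0.1575] [-3.141   0.0107  0.2397] F [-0.3622  0.4704 -0.4684] op 0.0918 q [-0.6267  0.4932  1.4028 -0.0082  1.2529  0.7069]
[[0.001,-0.0006,0.0295,-0.0001,0.0021,-0.0009,0],[0.0009,-0.0006,0.0295,-0.0001,0.0021,-0.0009,0],[0.0008,-0.0006,0.0295,-0.0001,0.0021,-0.0009,0],[0.0008,-0.0005,0.0295,-0.0001,0.0021,-0.0009,0],[0.0006,-0.0006,0.0294,-0.0001,0.0021,-0.0009,0]]
rows 5 end [ 0.517 -0.278  0.01 ] [-3.1415  0.0002  0.2442]
```

Emit:
{"fn": "send_rows", "kwargs": {"series": [[0.001,-0.001,0.03,0,0.002,-0.001,0.3],[0.001,-0.001,0.03,0,0.002,-0.001,0.3],[0.001,0,0.03,0,0.002,-0.001,0.4],[0.001,-0.001,0.03,0,0.002,-0.001,0.45],[0,0,0.018,0,0.002,0,0.45]]}}

```text
time: 11.0
tool_pos: [0.5173, -0.2728, 0.0184]
tool_rot: [-3.14, -0.0, 0.253]
contact_force: [-0.2, 0.2, 0.7]
opening: 0.0633
```

Run:
```python
from plan import *
p,R,s=now(); rep(s)
plan(p,R,np.array([.517,-.278,-.012]),down(np.radians(14)),0,n=3)
```

```text
t 11.0 [ 0.5173 -0.2728  0.0184] [-3.14   -0.0005  0.2535] F [-0.2218  0.1915  0.7128] op 0.0633 q [-0.6171  0.6423  1.5679  0.0018  0.9324  0.6991]
[[-0.0005,0.0017,0.0101,-0.0005,-0.0002,0.003,0],[-0.0006,0.0016,0.0102,-0.0005,-0.0002,0.003,0],[-0.0005,0.0017,0.0101,-0.0005,-0.0002,0.003,0]]
rows 3 end [ 0.517 -0.278 -0.012] [-3.1415  0.0001  0.2445]
```

Emit:
{"fn": "send_rows", "kwargs": {"series": [[-0.001,0.003,0,0,0,0.004,0.45],[-0.001,0.002,0.01,0,0,0.004,0.45],[0,0,0.012,0,0,0,0.45],[0,0,0.006,0,0,0,0.45],[0,0,0.002,0,0,0,0.45]]}}

```text
time: 11.42
tool_pos: [0.5183, -0.2801, -0.008]
tool_rot: [3.139, -0.003, 0.244]
contact_force: [-0.3, 0.5, 0.3]
opening: 0.0505
```

Emit:
{"fn": "send_rows", "kwargs": {"series": [[0,0,0,0,0,0,0.6]]}}

```text
time: 11.5
tool_pos: [0.5185, -0.2802, -0.0074]
tool_rot: [3.139, -0.004, 0.244]
contact_force: [-0.2, 0.1, -1.0]
opening: 0.0476
```

Run:
```python
from plan import *
from h import *
from cell import imaging
rep(now()[2])
d=imaging.read_camera("side"); np.savez("pics/side9.npz",**d)
c=d["color"][:,:,::-1][220:320,250:390]
cv2.imwrite("pics/side9.png",cv2.resize(c,None,fx=5.5,fy=5.5,interpolation=cv2.INTER_CUBIC))
```

```text
t 11.5 [ 0.5185 -0.2802 -0.0074] [ 3.1389 -0.0039  0.244 ] F [-0.2104  0.1255 -1.0298] op 0.0476 q [-0.6261  0.6824  1.577   0.0016  0.8776  0.6997]
```

View pics/side9.png

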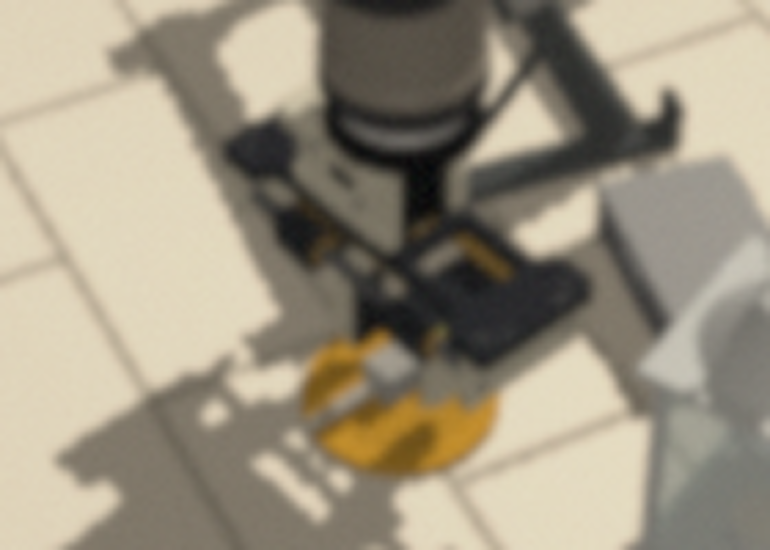

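Emit:
{"fn": "send_rows", "kwargs": {"series": [[-0.001,0,0.003,0,0,0,0.6],[0,0,0,0,0,0,0.65],[0,0,0,0,0,0,0.65]]}}

```text
time: 11.8
tool_pos: [0.5177, -0.2806, -0.0099]
tool_rot: [3.138, -0.004, 0.244]
contact_force: [0.4, -0.4, -0.3]
opening: 0.0328
```

Emit:
{"fn": "send_rows", "kwargs": {"series": [[0,-0.001,0.002,0,0,0,0.65],[0,0,0,0,0,0,1],[0,0,0,0,0,0,1],[0,0,0,0,0,0,1],[0,0,0,0,0,0,1]], "newtons": 35}}

```text
time: 12.22
tool_pos: [0.5174, -0.2795, -0.0122]
tool_rot: [3.139, -0.004, 0.244]
contact_force: [-0.4, 0.4, 0.6]
opening: 0.0194
```

Emit:
{"fn": "send_rows", "kwargs": {"series": [[0,0,0,0,0,0,1]]}}

```text
time: 12.3
tool_pos: [0.5174, -0.2795, -0.0122]
tool_rot: [3.139, -0.004, 0.244]
contact_force: [-1.1, 0.5, -0.1]
opening: 0.0198
```

```bash
cat >> plan.py <<'E'
RP=np.stack([X,-Y,-Z],1)
SEATR=SEAT-.0020*X+.0005*Z   # robot coords
SH_IN=np.array([-.015,0,-.0282])
def tcp_for_sh(x,y,z): return SEATR+S@np.array([x,y,z])-RP@SH_IN
def pin_seat(p,R): return 1000*S.T@(p+R@SH_IN-SEATR), Ro.from_matrix(R.T@RP).as_rotvec()
E
python3 - <<'E'
from plan import *
p,R,s=now(); rep(s)
p,R=plan(p,R,p+[0,0,.23],R,1,vmax=.04)
pre=tcp_for_sh(.080,.120,0); print("pre",pre)
q=np.array([pre[0]-.02,pre[1],.25]);
p,R=plan(p,R,q,RP,1,vmax=.036)
p,R=plan(p,R,pre,RP,1,vmax=.03)
E
```

```text
t 12.3 [ 0.5174 -0.2795 -0.0122] [ 3.1387 -0.004   0.2438] F [-1.131   0.5152 -0.1309] op 0.0198 q [-0.6264  0.6875  1.5842  0.0016  0.8651  0.6996]
[[0.0002,0.0001,-0.0383,0.0,0.0,0.0,1],[0.0001,0.0001,-0.0383,0.0,0.0,0.0,1],[0.0002,0.0001,-0.0383,0.0,0.0,0.0,1],[0.0001,0.0001,-0.0384,0.0,0.0,0.0,1],[0.0002,0.0001,-0.0383,0.0,0.0,0.0,1]]
[[0.0001,0.0002,-0.0384,0.0,0.0,0.0,1]]
rows 6 end [ 0.5174 -0.2796  0.2178] [ 3.1387 -0.004   0.2438]
pre [0.759  0.0577 0.1645]
[[0.0247,-0.0228,-0.0026,-0.0061,0.0356,0.0283,1],[0.0242,-0.0235,-0.0019,-0.0061,0.0356,0.0283,1],[0.0235,-0.0242,-0.0012,-0.0061,0.0356,0.0283,1],[0.0229,-0.0248,-0.0005,-0.0061,0.0356,0.0283,1],[0.0222,-0.0254,0.0001,-0.0061,0.0356,0.0283,1]]
[[0.0214,-0.0261,0.0007,-0.0061,0.0356,0.0283,1],[0.0206,-0.0267,0.0013,-0.0061,0.0356,0.0283,1],[0.0198,-0.0272,0.0019,-0.0061,0.0356,0.0283,1],[0.019,-0.0278,0.0024,-0.0061,0.0356,0.0283,1],[0.0181,-0.0283,0.0028,-0.0061,0.0356,0.0283,1]]
[[0.0172,-0.0289,0.0033,-0.0061,0.0356,0.0283,1],[0.0162,-0.0293,0.0038,-0.0061,0.0356,0.0283,1]]
rows 12 end [0.7391 0.0577 0.25  ] [ 3.1414 -0.4361 -0.1008]
[[-0.006,-0.0007,0.0286,-0.0,0.0001,0.0001,1],[-0.0061,-0.0007,0.0286,-0.0,0.0001,0.0001,1],[-0.006,-0.0007,0.0286,-0.0,0.0001,0.0001,1]]
rows 3 end [0.759  0.0578 0.1646] [ 3.1416 -0.4364 -0.1012]
```

Emit:
{"fn": "send_rows", "kwargs": {"series": [[0,0,-0.02,0,0,0,1],[0,0,-0.04,0,0,0,1],[0,0,-0.04,0,0,0,1],[0,0,-0.04,0,0,0,1],[0,0,-0.04,0,0,0,1]]}}

```text
time: 12.72
tool_pos: [0.5162, -0.279, 0.1696]
tool_rot: [3.139, -0.004, 0.244]
contact_force: [0.8, -0.2, -1.6]
opening: 0.0196
```

Emit:
{"fn": "send_rows", "kwargs": {"series": [[0,0,-0.04,0,0,0,1],[0,0,-0.01,0,0,0,1],[0.025,-0.023,-0.003,-0.006,0.036,0.028,1],[0.024,-0.024,-0.002,-0.006,0.036,0.028,1],[0.024,-0.024,-0.001,-0.006,0.036,0.028,1]]}}

```text
time: 13.13
tool_pos: [0.5726, -0.1935, 0.2262]
tool_rot: [3.126, -0.115, 0.158]
contact_force: [0.8, -0.2, -0.7]
opening: 0.0195
```

Emit:
{"fn": "send_rows", "kwargs": {"series": [[0.023,-0.025,0,-0.006,0.036,0.028,1],[0.022,-0.025,0,-0.006,0.036,0.028,1],[0.021,-0.026,0.001,-0.006,0.036,0.028,1],[0.021,-0.027,0.001,-0.006,0.036,0.028,1],[0.02,-0.027,0.002,-0.006,0.036,0.028,1]]}}

```text
time: 13.55
tool_pos: [0.6649, -0.0522, 0.2391]
tool_rot: [3.124, -0.297, 0.019]
contact_force: [0.7, -0.1, -0.8]
opening: 0.0195
```

Emit:
{"fn": "send_rows", "kwargs": {"series": [[0.019,-0.028,0.002,-0.006,0.036,0.028,1],[0.018,-0.028,0.003,-0.006,0.036,0.028,1],[0.017,-0.029,0.003,-0.006,0.036,0.028,1],[0.016,-0.029,0.004,-0.006,0.036,0.028,1],[0,0,0,0,0,0,1]]}}

```text
time: 13.97
tool_pos: [0.7384, 0.0644, 0.2497]
tool_rot: [-3.138, -0.442, -0.095]
contact_force: [-1.3, -0.3, -1.5]
opening: 0.0196
```

Run:
```python
from plan import *
p,R,s=now(); rep(s)
print(pin_seat(p,R))
p,R=plan(p,R,tcp_for_sh(.080,.120,0),RP,1,vmax=.03)
```

```text
t 13.97 [0.7384 0.0644 0.2497] [-3.1381 -0.4417 -0.0949] F [-1.261  -0.3481 -1.4614] op 0.0196 q [ 0.0014  0.4626  1.2875 -0.0463  0.9517  1.6848]
(array([ 96.598 , 124.2893,  86.0499]), array([-0.0061, -0.0054,  0.0058]))
[[-0.0057,0.0017,0.0287,-0.002,-0.0018,0.0019,1],[-0.0057,0.0016,0.0287,-0.002,-0.0018,0.0019,1],[-0.0057,0.0015,0.0287,-0.002,-0.0018,0.0019,1]]
rows 3 end [0.759  0.0578 0.1645] [-3.1415 -0.4363 -0.1012]
```

Emit:
{"fn": "send_rows", "kwargs": {"series": [[-0.006,0.002,0.029,-0.002,-0.002,0.002,1],[-0.006,0.001,0.029,-0.002,-0.002,0.002,1],[-0.006,0.001,0.028,-0.002,-0.002,0.002,1],[0,0,0,0,0,0,1],[0,0,0,0,0,0,1]]}}

```text
time: 14.38
tool_pos: [0.756, 0.0523, 0.1627]
tool_rot: [3.139, -0.43, -0.104]
contact_force: [-0.0, -0.0, 0.1]
opening: 0.0195
```

Run:
```python
from plan import *
from h import *
from cell import imaging
p,R,s=now(); rep(s); print(pin_seat(p,R))
for n in("top","side"):
    d=imaging.read_camera(n); np.savez(f"pics/{n}10.npz",**d)
    c=d["color"][:,:,::-1]
    c=c[110:220,200:340] if n=="top" else c[110:220,270:410]
    cv2.imwrite(f"pics/{n}10.png",cv2.resize(c,None,fx=5.5,fy=5.5,interpolation=cv2.INTER_CUBIC))
p,R,s=now(); rep(s); print(pin_seat(p,R))
```

```text
t 14.38 [0.756  0.0523 0.1627] [ 3.1388 -0.4299 -0.104 ] F [-0.0408 -0.0009  0.1159] op 0.0195 q [-0.0134  0.5645  1.3547 -0.0567  0.795   1.693 ]
(array([ 77.231 , 114.4183,  -0.4823]), array([ 0.0039,  0.0064, -0.0025]))
t 14.48 [0.758  0.0524 0.1673] [ 3.1396 -0.4375 -0.1042] F [-0.0549  0.3822 -0.288 ] op 0.0194 q [-0.0131  0.5607  1.3514 -0.0568  0.7945  1.6932]
(array([ 80.6775, 114.7579,   2.7002]), array([ 0.0032, -0.0011, -0.0027]))
```

View pics/top10.png

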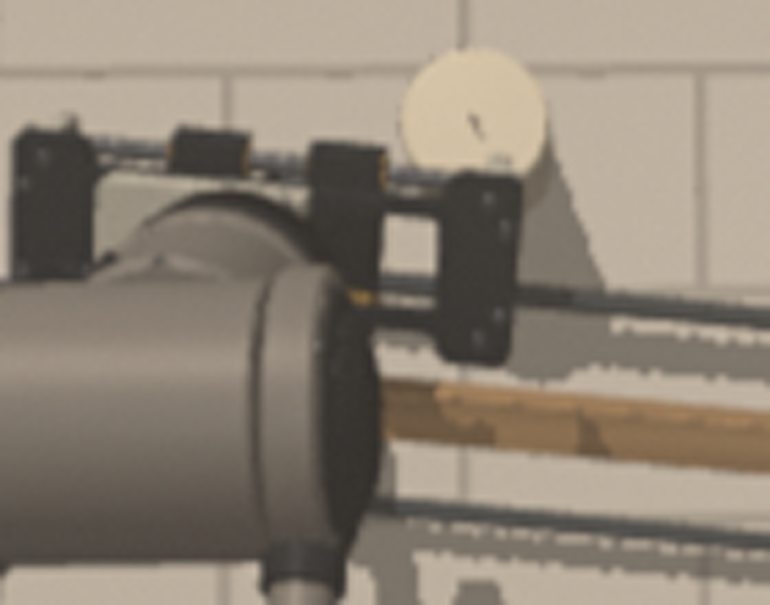

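View pics/side10.png

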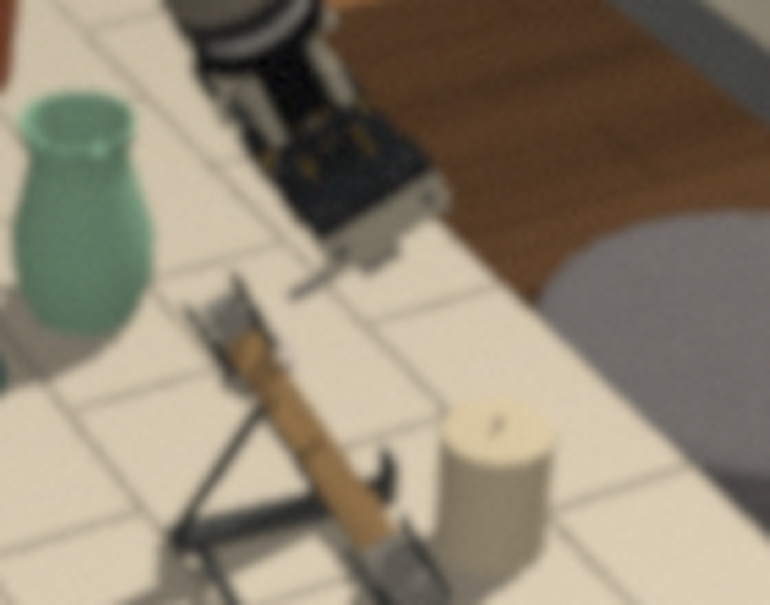

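Emit:
{"fn": "send_rows", "kwargs": {"series": [[0,-0.005,0,0,0,0,1],[0,0,0,0,0,0,1],[0,0,0,0,0,0,1],[0,0,0,0,0,0,1]]}}

```text
time: 14.82
tool_pos: [0.7579, 0.0579, 0.1663]
tool_rot: [3.14, -0.436, -0.104]
contact_force: [-0.6, 0.5, -1.1]
opening: 0.0196
```

```bash
cat > gm.py <<'E'
from plan import *
from h import *
from cell import imaging
import sys
k=sys.argv[1]
p,R,s=now(); rep(s); print(*pin_seat(p,R))
for n in("top","side"):
    d=imaging.read_camera(n); np.savez(f"pics/{n}{k}.npz",**d)
np.savez(f"pics/pose{k}.npz",p=p,R=R)
rep(now()[2]); print(*pin_seat(*now()[:2]))
E
python3 gm.py 11
python3 - <<'E'
from plan import *
from h import *
np.set_printoptions(precision=1,suppress=True,linewidth=150)
d=load("pics/top11.npz");P=cloud(d);z=np.load("pics/pose11.npz")
Q=(P-z["p"])@z["R"]*1000
m=(abs(Q[...,1])<130)&(abs(Q[...,0])<60)&(Q[...,2]<-60)&(Q[...,2]>-160)
for lo in range(-160,-60,10):
    w=Q[m&(Q[...,2]>=lo)&(Q[...,2]<lo+10)]
    if len(w)>5: print(lo,len(w),np.percentile(w[:,1],[0,1,99,100]),np.percentile(w[:,0],[1,99]))
E
```

```text
t 14.82 [0.7579 0.0579 0.1663] [ 3.1396 -0.4362 -0.1038] F [-0.5707  0.4628 -1.0543] op 0.0196 q [-0.0044  0.5631  1.3495 -0.0616  0.7958  1.7041]
[ 79.7477 120.1299   2.1012] [ 0.0031  0.0001 -0.0024]
t 14.92 [0.7578 0.0577 0.1656] [ 3.1394 -0.4353 -0.104 ] F [ 0.5485  0.4395 -1.2222] op 0.0196 q [-0.0047  0.5638  1.3499 -0.0616  0.7956  1.7041]
[ 79.3619 119.9234   1.5583] [ 0.0033  0.001  -0.0025]
-160 7 [11.6 11.7 17.1 17.1] [23.6 28.2]
-150 16 [-89.6 -89.5  83.8  90.3] [-21.4  34.5]
-140 1122 [-95.4 -94.2  94.3  95.1] [-32.4  38.1]
-130 92 [-92.9 -91.6  94.7  94.9] [-17.6  38.9]
-120 383 [-84.8 -71.6  81.9  92.2] [-29.9  38.5]
-110 140 [-85.1 -82.2  86.   86.9] [-22.   38.9]
-100 16 [-81.6 -81.3  40.1  40.1] [-9.3 38.3]
```

Emit:
{"fn": "send_rows", "kwargs": {"series": [[-0.006,0,0.0015,0.003,0.001,-0.0025,1],[-0.006,0,0,0,0,0,1],[0,0,0,0,0,0,1],[0,0,0,0,0,0,1],[0,0,0,0,0,0,1]]}}

```text
time: 15.33
tool_pos: [0.7476, 0.0587, 0.1588]
tool_rot: [3.141, -0.436, -0.101]
contact_force: [0.6, -0.8, -0.7]
opening: 0.0195
```

```bash
python3 gm.py 12
python3 - <<'E'
from plan import *
from h import *
d=load("pics/side12.npz");z=np.load("pics/pose12.npz");p,R=z["p"],z["R"]
c=d["color"][:,:,::-1]
f=5.5
im=cv2.resize(c[130:230,280:420],None,fx=f,fy=f,interpolation=cv2.INTER_CUBIC)
def dr(a,b,col):
    a,b=[tuple(int(round((q[i]-o)*f)) for i,o in((0,280),(1,130))) for q in(proj(d,a),proj(d,b))]
    cv2.line(im,a,b,col,1)
dr(p+R@(SH_IN),p+R@(SH_IN-[.044,0,0]),(0,0,255))
dr(SEATR+S@[.018,.12,0],SEATR+S@[-.018,.12,0],(0,255,0))
cv2.imwrite("pics/side12.png",im)
E
```

```text
t 15.33 [0.7476 0.0587 0.1588] [ 3.1412 -0.4359 -0.1013] F [ 0.5547 -0.7739 -0.6659] op 0.0195 q [-0.0047  0.5517  1.392  -0.0594  0.7647  1.7013]
[ 67.1431 119.7736  -0.3404] [ 0.0004  0.0004 -0.    ]
t 15.43 [0.7478 0.0586 0.1589] [ 3.1413 -0.4362 -0.1015] F [-0.2179 -1.0745 -0.0528] op 0.0198 q [-0.0048  0.5518  1.3915 -0.0593  0.7648  1.7013]
[ 67.3818 119.7668  -0.2946] [ 0.0004  0.0002 -0.0002]
```

View pics/side12.png

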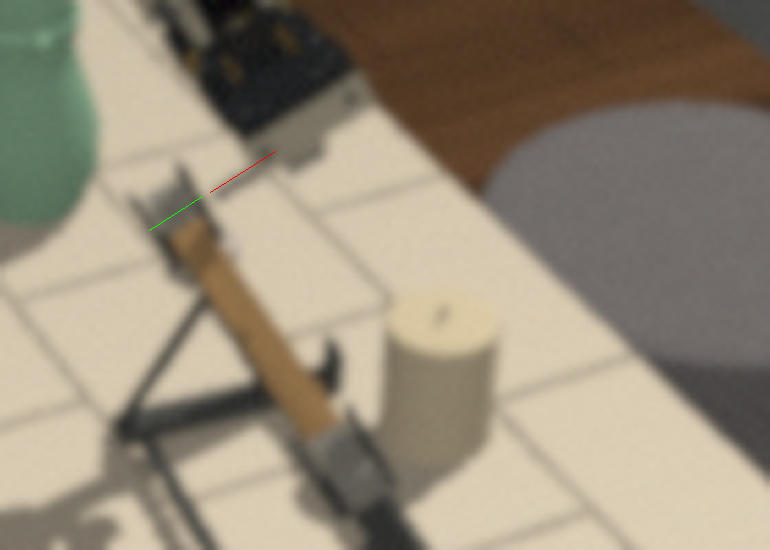

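Emit:
{"fn": "send_rows", "kwargs": {"series": [[-0.003,0,0,0,0,0,1],[-0.003,0,0,0,0,0,1],[-0.002,0,0,0,0,0,1],[0,0,0,0,0,0,1]]}}

```text
time: 15.77
tool_pos: [0.7397, 0.0595, 0.1549]
tool_rot: [3.141, -0.435, -0.101]
contact_force: [-0.4, -0.3, -1.0]
opening: 0.0195
```

Emit:
{"fn": "send_rows", "kwargs": {"series": [[-0.002,0,0,0,0,0,1],[-0.002,0,0,0,0,0,1],[0,0,0,0,0,0,1]]}}

```text
time: 16.02
tool_pos: [0.7363, 0.0599, 0.1533]
tool_rot: [3.141, -0.435, -0.101]
contact_force: [0.7, -0.6, -1.7]
opening: 0.0196
```

```bash
python3 gm.py 13
```

```text
t 16.02 [0.7363 0.0599 0.1533] [ 3.1412 -0.4351 -0.1012] F [ 0.7356 -0.5735 -1.6991] op 0.0196 q [-0.0028  0.538   1.4324 -0.0621  0.739   1.706 ]
[ 54.5788 119.8275  -0.4583] [0.0004 0.0013 0.    ]
t 16.12 [0.7367 0.0598 0.1536] [ 3.1413 -0.4357 -0.1014] F [ 0.5294  0.5996 -1.2574] op 0.0194 q [-0.0029  0.5381  1.4315 -0.0621  0.7391  1.706 ]
[ 55.0804 119.7896  -0.3554] [ 0.0004  0.0006 -0.0002]
```

Emit:
{"fn": "send_rows", "kwargs": {"series": [[-0.004,0,0,0,0,0,1],[-0.004,0,0,0,0,0,1],[-0.004,0,0,0,0,0,1],[0,0,0,0,0,0,1]]}}

```text
time: 16.45
tool_pos: [0.7247, 0.061, 0.1478]
tool_rot: [3.141, -0.434, -0.101]
contact_force: [-0.0, -0.4, -1.0]
opening: 0.0193
```

Emit:
{"fn": "send_rows", "kwargs": {"series": [[-0.003,0,0,0,0,0,1],[-0.003,0,0,0,0,0,1],[-0.002,0,0,0,0,0,1],[0,0,0,0,0,0,1]]}}

```text
time: 16.78
tool_pos: [0.7181, 0.0617, 0.1448]
tool_rot: [3.141, -0.435, -0.101]
contact_force: [0.1, -0.3, -1.5]
opening: 0.0196
```

Run:
```python
from plan import *
p,R,s=now(); rep(s); print(*pin_seat(p,R), s["torque"])
```

```text
t 16.78 [0.7181 0.0617 0.1448] [ 3.1412 -0.435  -0.1012] F [ 0.11   -0.2813 -1.5328] op 0.0196 q [ 0.0003  0.5164  1.4966 -0.0673  0.6967  1.7145]
[ 34.4737 119.7875  -0.451 ] [ 0.0004  0.0014 -0.    ] [ 0.0782  0.4039 -0.0297]
```

Run:
```python
from plan import *
from h import *
from cell import imaging
d=imaging.read_camera("side"); np.savez("pics/side14.npz",**d)
cv2.imwrite("pics/side14.png",cv2.resize(d["color"][130:210,280:380,::-1],None,fx=7.5,fy=7.5,interpolation=cv2.INTER_CUBIC))
```

```text
(no output)
```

View pics/side14.png

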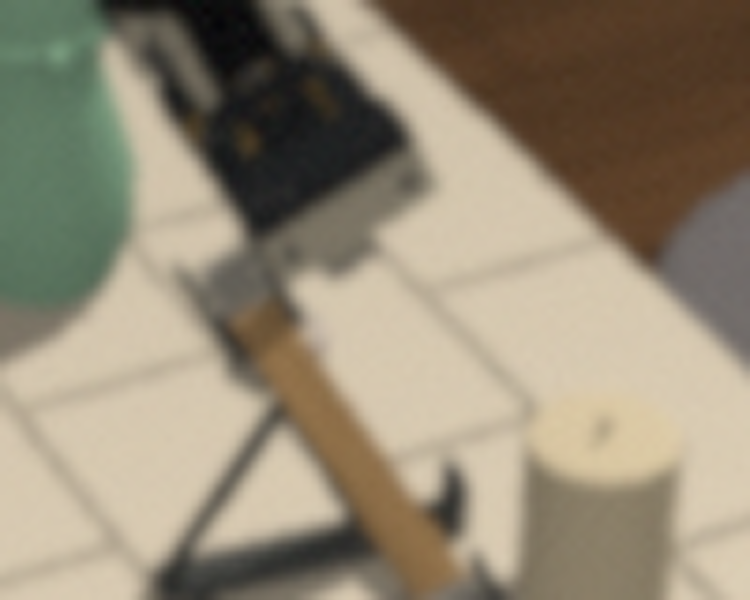

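Emit:
{"fn": "send_rows", "kwargs": {"series": [[-0.003,0,0,0,0,0,1],[-0.003,0,0,0,0,0,1],[-0.003,0,0,0,0,0,1],[0,0,0,0,0,0,1]]}}

```text
time: 17.17
tool_pos: [0.7097, 0.0625, 0.1408]
tool_rot: [3.141, -0.434, -0.101]
contact_force: [0.5, 0.4, -1.0]
opening: 0.0196
```

Emit:
{"fn": "send_rows", "kwargs": {"series": [[-0.002,0,0,0,0,0,1],[-0.001,0,0,0,0,0,1],[-0.001,0,0,0,0,0,1],[0,0,0,0,0,0,1]]}}

```text
time: 17.5
tool_pos: [0.7068, 0.0628, 0.1396]
tool_rot: [3.141, -0.435, -0.101]
contact_force: [-0.6, 0.4, -1.1]
opening: 0.0196
```

Run:
```python
from plan import *
p,R,s=now(); rep(s); print(*pin_seat(p,R), s["torque"])
```

```text
t 17.5 [0.7068 0.0628 0.1396] [ 3.1412 -0.4355 -0.1013] F [-0.5501  0.3844 -1.1492] op 0.0196 q [ 0.0023  0.5033  1.5365 -0.071   0.6696  1.7205]
[ 21.8934 119.7828  -0.3863] [ 0.0004  0.0008 -0.0001] [0.1024 0.3495 0.0216]
```

Emit:
{"fn": "send_rows", "kwargs": {"series": [[-0.001,0,0,0,0,0,1],[-0.001,0,0,0,0,0,1],[0,0,0,0,0,0,1]]}}

```text
time: 17.75
tool_pos: [0.7049, 0.063, 0.1387]
tool_rot: [3.141, -0.435, -0.101]
contact_force: [0.2, 0.2, -1.7]
opening: 0.0195
```

Emit:
{"fn": "send_rows", "kwargs": {"series": [[-0.001,0,0,0,0,0,1],[0,0,0,0,0,0,1]]}}

```text
time: 17.92
tool_pos: [0.7041, 0.0631, 0.1383]
tool_rot: [3.141, -0.435, -0.101]
contact_force: [-0.7, 0.2, -1.4]
opening: 0.0196
```

Emit:
{"fn": "send_rows", "kwargs": {"series": [[-0.001,0,0,0,0,0,1],[0,0,0,0,0,0,1]]}}

```text
time: 18.08
tool_pos: [0.7032, 0.0632, 0.1379]
tool_rot: [3.141, -0.435, -0.101]
contact_force: [-0.2, 0.8, -0.9]
opening: 0.0195
```

Emit:
{"fn": "send_rows", "kwargs": {"series": [[-0.001,0,0,0,0,0,1],[0,0,0,0,0,0,1]]}}

```text
time: 18.25
tool_pos: [0.7029, 0.0632, 0.138]
tool_rot: [3.141, -0.437, -0.101]
contact_force: [1.7, -0.4, -1.8]
opening: 0.0195
```

Emit:
{"fn": "send_rows", "kwargs": {"series": [[-0.001,0,0,0,0,0,1],[0,0,0,0,0,0,1]]}}

```text
time: 18.42
tool_pos: [0.7029, 0.0632, 0.1382]
tool_rot: [3.142, -0.439, -0.101]
contact_force: [5.7, -0.9, -1.6]
opening: 0.0196
```

Run:
```python
from plan import *
p,R,s=now(); rep(s); print(*pin_seat(p,R), s["torque"])
```

```text
t 18.42 [0.7029 0.0632 0.1382] [ 3.1416 -0.4392 -0.1015] F [ 5.6508 -0.9037 -1.5824] op 0.0196 q [ 0.0031  0.4973  1.5533 -0.073   0.6552  1.7234]
[ 17.6454 119.7938  -0.0783] [ 0.0001 -0.0029 -0.0002] [ 0.0039 -0.5218  0.0217]
```

Emit:
{"fn": "send_rows", "kwargs": {"series": [[-0.001,0,0,0,0,0,1],[0,0,0,0,0,0,1]]}}

```text
time: 18.58
tool_pos: [0.7029, 0.0632, 0.1384]
tool_rot: [-3.141, -0.441, -0.102]
contact_force: [6.9, -0.3, -2.2]
opening: 0.0195
```

Emit:
{"fn": "send_rows", "kwargs": {"series": [[0.002,0,0,0,0,0,0.5],[0,0,0,0,0,0,0.5],[0,0,0,0,0,0,0.5],[0,0,0,0,0,0,0.5]]}}

```text
time: 18.92
tool_pos: [0.702, 0.0633, 0.1373]
tool_rot: [3.141, -0.435, -0.101]
contact_force: [0.7, -0.3, 0.1]
opening: 0.0416
```

Emit:
{"fn": "send_rows", "kwargs": {"series": [[0,0,-0.005,0,0,0,0.5],[0,0,-0.015,0,0,0,0.5],[0,0,-0.03,0,0,0,0.5],[0,0,-0.03,0,0,0,0.5],[0,0,-0.03,0,0,0,0.5]]}}

```text
time: 19.33
tool_pos: [0.6552, 0.0681, 0.2382]
tool_rot: [3.141, -0.435, -0.101]
contact_force: [1.1, 0.4, 0.4]
opening: 0.0456
```

Run:
```python
from plan import *
p,R,s=now(); rep(s)
plan(p,R,np.array([.60,-.16,.36]),R,0.5,vmax=.038)
```

```text
t 19.33 [0.6552 0.0681 0.2382] [ 3.1412 -0.4347 -0.1013] F [1.1034 0.383  0.423 ] op 0.0456 q [ 0.0128  0.3215  1.5337 -0.0641  0.8553  1.7165]
[[0.0032,0.0332,-0.0177,0.0,0.0,0.0,0.5],[0.0032,0.0332,-0.0177,0.0,0.0,0.0,0.5],[0.0032,0.0332,-0.0177,0.0,0.0,0.0,0.5],[0.0032,0.0332,-0.0177,0.0,0.0,0.0,0.5],[0.0032,0.0333,-0.0177,0.0,0.0,0.0,0.5]]
[[0.0032,0.0332,-0.0176,0.0,0.0,0.0,0.5],[0.0032,0.0333,-0.0177,0.0,0.0,0.0,0.5]]
rows 7 end [ 0.6  -0.16  0.36] [ 3.1412 -0.4347 -0.1013]
```

Emit:
{"fn": "send_rows", "kwargs": {"series": [[0,0.01,-0.03,0,0,0,0.5],[-0.01,0.03,-0.02,0,0,0,0.5],[-0.02,0.03,-0.01,0,0,0,0.5],[-0.02,0.03,0,0,0,0,0.5],[-0.02,0.03,0,0,0,0,0.5]]}}

```text
time: 19.75
tool_pos: [0.5536, -0.0529, 0.2634]
tool_rot: [3.141, -0.438, -0.1]
contact_force: [-0.4, -0.6, -0.5]
opening: 0.0461
```

Emit:
{"fn": "send_rows", "kwargs": {"series": [[-0.02,0.03,0,0,0,0,0.5],[-0.02,0.03,0,0,0,0,0.5],[-0.02,0.03,0,0,0,0,0.5],[-0.02,0.03,0,0,0,0,0.5],[-0.02,0.03,0,0,0,0,0.5]]}}

```text
time: 20.17
tool_pos: [0.4481, -0.1931, 0.2203]
tool_rot: [3.14, -0.437, -0.1]
contact_force: [0.0, -0.7, -0.2]
opening: 0.0462
```

Run:
```python
from plan import *
from h import *
from cell import imaging
rep(now()[2])
for n in("top","side"):
    d=imaging.read_camera(n); np.savez(f"pics/{n}15.npz",**d)
    c=d["color"][:,:,::-1]
    cv2.imwrite(f"pics/{n}15f.png",c)
    c=c[110:240,210:380] if n=="top" else c[140:240,270:410]
    cv2.imwrite(f"pics/{n}15.png",cv2.resize(c,None,fx=4.6,fy=4.6,interpolation=cv2.INTER_CUBIC))
from railm import show
np.set_printoptions(precision=1,suppress=True)
show("pics/top15.npz",-5,20)
for n in("top","side"):
    d=load(f"pics/{n}15.npz");Q=(cloud(d)-SEAT)@S*1000
    m=(abs(Q[...,1]-120)<20)&(Q[...,0]>22)&(Q[...,0]<60)&(abs(Q[...,2])<20)
    w=Q[m]; print(n,len(w),w.min(0),w.max(0),np.median(w,0))
    m=(abs(Q[...,1]-120)<20)&(Q[...,0]<-19)&(Q[...,0]>-40)&(abs(Q[...,2])<12)
    w=Q[m]; print(" rear",len(w), w.mean(0) if len(w) else 0)
```

```text
t 20.17 [ 0.4481 -0.1931  0.2203] [ 3.1404 -0.437  -0.1004] F [ 0.0201 -0.7114 -0.1698] op 0.0462 q [-0.7514  0.0269  1.9574  0.3527  0.8325  0.724 ]
pics/top15.npz 1118 y ends [-139.5 -137.1  137.   139.8]
(-145, -110) 22 x [-8.3 -5.5  8.1 13.3 18.4] z [-1.5  0.7  9.8 12.5 13. ]
(-110, -60) 232 x [-9.  -7.5  3.6 12.3 13.1] z [-3.6  3.4  9.8 12.8 14.5]
(60, 110) 204 x [-9.  -7.3  4.  11.8 12.4] z [-3.4  3.5  9.8 12.6 14.6]
(110, 145) 88 x [-12.4  -7.7   7.6  27.1  28.2] z [ 1.2  3.7  8.8 12.5 17.1]
top 115 [ 22.1 109.7 -13.7] [ 46.2 130.1  11.6] [ 35.1 119.8   5.2]
 rear 0 0
side 53 [ 22.1 102.4 -16.9] [ 42.2 128.4   8. ] [ 31.9 110.8   0.6]
 rear 9 [-22.9 112.2  -1.3]
```

View pics/top15.png

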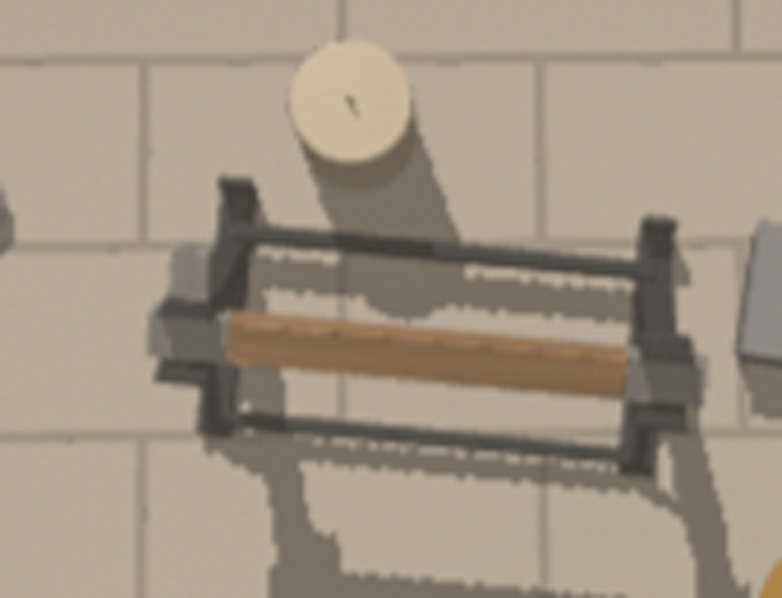

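View pics/side15.png

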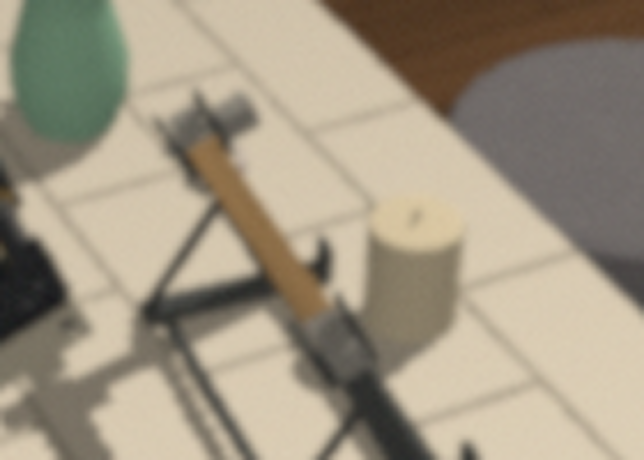

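View pics/top15f.png

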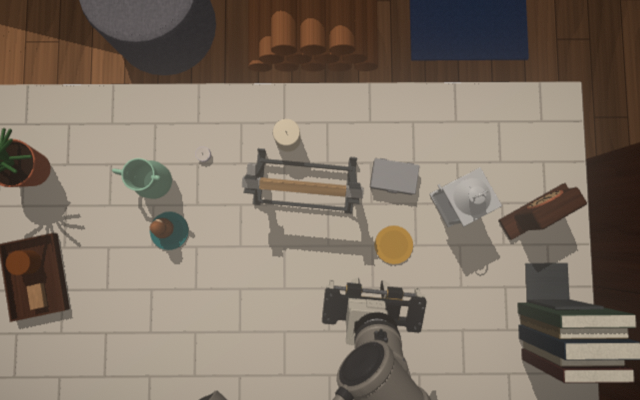

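```bash
python3 - <<'E'
from plan import *
from h import *
np.set_printoptions(precision=1,suppress=True)
d=load("pics/top15.npz");Q=(cloud(d)-SEAT)@S*1000
m=(abs(Q[...,1]-120)<9)&(Q[...,0]>5)&(Q[...,0]<60)&(abs(Q[...,2])<32)
w=Q[m]
t=w[(w[:,2]>6)&(w[:,2]<14)]; print("head top face x",np.sort(t[:,0]))
e=w[(w[:,0]>38)]; print("outer",np.c_[e[:,0],e[:,2]][np.argsort(e[:,2])].tolist()[:0], "end face x median (z<6)",np.median(e[e[:,2]<5][:,0]), len(e[e[:,2]<5]))
c=w[(w[:,2]>14)&(w[:,0]<24)]; print("cheek face above head x",np.percentile(c[:,0],[5,25,50,75,95]),len(c))
E
sed -n 1p /dev/null
python3 - <<'E'
import cv2
c=cv2.imread("pics/top15f.png")[158:202,235:275]
cv2.imwrite("pics/head15.png",cv2.resize(c,None,fx=13,fy=13,interpolation=cv2.INTER_CUBIC))
E
```

```text
head top face x [ 5.   5.   5.2  5.5  5.9  6.1  6.5  6.5  7.4  7.9  7.9  8.1  8.2  9.4  9.7 10.  10.  10.2 10.5 11.  15.6 17.2 18.1 18.1 18.2 18.2 18.4 18.5 18.6
 21.1 21.3 22.1 22.3 23.  23.3 23.8 24.1 24.3 25.9 27.4 27.4 27.5 27.9 27.9 29.8 30.1 30.3 30.4 30.5 31.3 31.4 31.7 32.2 33.3 33.4 33.5 35.1 35.1
 35.1 36.3 36.8 37.8 39.1 39.6 40.  41.  42.  42.7 42.8 43.3 44.5 45.4 45.7]
outer [] end face x median (z<6) 44.45298467818011 20
cheek face above head x [12.3 16.5 17.4 18.4 18.7] 20
```

View pics/head15.png

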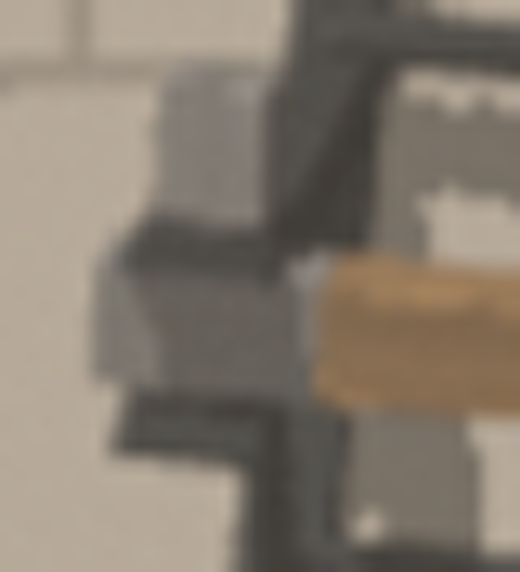

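Emit:
{"fn": "send_rows", "kwargs": {"series": [[0,0,0,0,0,0,0.5],[0,0,0,0,0,0,0.5],[0,0,0,0,0,0,0.5]]}}

```text
time: 20.52
tool_pos: [0.45, -0.1914, 0.2205]
tool_rot: [3.141, -0.436, -0.099]
contact_force: [0.0, 0.7, 0.7]
opening: 0.0461
```

Run:
```python
from cell import workorder,observe
print(observe()["contact_force"]); print(workorder.hand_in())
```

```text
[0.04281644 0.6742356  0.72669877]
the job is handed in; nothing more can be done
None
```

The easel is together and handed in at 20.5 s: the rail lies bedded in both forks with its slotted end in the drilled (+y) fork. The pin is pushed through from the room side until its head meets the fork, and the robot is clear of everything.

**Last checks:**
- **Rail:** its top face is about 10–11 mm above the seat axis on both sides (11 expected), and it is centred along its length to within about 1 mm.
- **Pin:** the outer end of its head sits 44.5 mm from the seat axis (44 expected), so any gap at the fork is 0.5 mm or less. Pressing it home gave about 7 N.
- **Bystanders:** all six look unmoved in the final top picture. I did not measure them.

**What disagreed or failed:**
- **First rail grasp:** it closed on nothing, because the real fingertips sit about 23 mm short of the reported TCP along the tool. I allowed for that from then on, and the rail did not move.
- **Camera offsets:** the two cameras differ by about 3–4 mm from each other, and the top camera reads about 2 mm further out in x than the robot. I worked from the top camera plus contact forces, so the side camera only served as a rough check.
- **Pin in the slot:** I did not see this directly. I inferred it from the pin going in without resistance and stopping where it should.

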